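# Release the lid press from lockout

## Task

The lid press has been cleaned and may run again: lift the yellow lockout tag off the blue hook, where it hangs in front of the blue key, and hang it on the empty yellow hook; then lift the blue key off its hook, push it down fully home in the slot of the key switch and turn it clockwise to its stop. Leave the tag hanging and the key in the switch, and do not drop either of them. Leave the red and green keys hanging and the other things on the table where they are.

Things in the scene. Friction and masses are not known exactly. Their poses are not given: they have to be found in the camera images.
- lockout_tag: yellow plastic tag with black stripes and a white panel, 64 mm wide (y), 5 thick (x), 100 tall (z = -77 to 23), eye 24 wide, 26 tall. Origin: centre of the eye. Starts in front of the blue key on its hook, about 52 mm out from the plate. Hanging, the eye's centre is 10 mm below the rod's axis; lift it about 15 mm from there to clear the tip or to thread it on
- blue_key: key of the lid press, 100 mm tall; blue flat plastic handle 44 mm wide (y), 9 thick (x), z = 7 to 75 mm, with an eye 24 wide, 26 tall (z = 39 to 65); steel shoulder 30 mm across; below it a round shaft and a round-nosed flat bit 25 wide (y), 7 thick, at z = -10 to -26. Origin: centre of the shoulder's underside, z up; both ways round alike. Hangs behind the tag, about 28 mm out
- red_key: another machine's key, left alone; red flat plastic handle 44 mm wide (y), 9 thick (x), z = 7 to 75 mm, with an eye 24 wide, 26 tall (z = 39 to 65); steel shoulder 30 mm across; below it a round shaft and a round-nosed flat bit 25 wide (y), 7 thick, at z = -10 to -26. Origin: centre of the shoulder's underside, z up; both ways round alike. 
- green_key: another machine's key, left alone; green flat plastic handle 44 mm wide (y), 9 thick (x), z = 7 to 75 mm, with an eye 24 wide, 26 tall (z = 39 to 65); steel shoulder 30 mm across; below it a round shaft and a round-nosed flat bit 25 wide (y), 7 thick, at z = -10 to -26. Origin: centre of the shoulder's underside, z up; both ways round alike. 
- red_key_eye (a point): centre of the red key's eye, 52 mm above its origin
- green_key_eye (a point): centre of the green key's eye, 52 mm above its origin
- hook_yellow: white hook plate with yellow bands, 70 mm wide, on the stand: rod 6 mm thick, 64 mm out along its -x, then a tip sloping up to its end 76 mm out and 10 mm higher. Origin: on the rod's axis where it leaves the plate; x into the plate, z up; nothing behind is over 30 mm higher. Empty at the start; the tag's home
- hook_blue: white hook plate with blue bands, 70 mm wide, on the stand: rod 6 mm thick, 64 mm out along its -x, then a tip sloping up to its end 76 mm out and 10 mm higher. Origin: on the rod's axis where it leaves the plate; x into the plate, z up; nothing behind is over 30 mm higher. Holds the blue key (eye's centre 10 mm below the rod) and, in front of it, the tag
- hook_red: white hook plate with red bands, 70 mm wide, on the stand: rod 6 mm thick, 64 mm out along its -x, then a tip sloping up to its end 76 mm out and 10 mm higher. Origin: on the rod's axis where it leaves the plate; x into the plate, z up; nothing behind is over 30 mm higher. Holds the red key
- hook_green: white hook plate with green bands, 70 mm wide, on the stand: rod 6 mm thick, 64 mm out along its -x, then a tip sloping up to its end 76 mm out and 10 mm higher. Origin: on the rod's axis where it leaves the plate; x into the plate, z up; nothing behind is over 30 mm higher. Holds the green key
- lockout_stand: stainless stand, rail 440 mm long (y), 205 mm high, with four hooks 110 mm apart pointing along its -x (to the robot), rods 175 mm above the table, plates' front faces 12 mm before its origin; the order of the hooks changes. Origin: on the table below the middle of the rail
- switch_mouth (a point): centre of the key slot (29 mm long in x, 11 wide, 4 mm bevel) in the lid press's key switch, on the cover's top 80 mm above the table. Grey box 116 x 116 mm, 72 high, blue frame round a steel cover; x points away from its front (lamps), z up. The bit passes the 8 mm cover only in line with the slot; it turns in the cylinder below once the key's shoulder rests on the cover
- switch_cylinder (a joint): lock cylinder under the cover: 0 in line with the slot (off), grows as it is turned clockwise seen from above, stop at 1.1 rad (run, green dot). The bit has about 0.14 rad of play in it
- tub: filled tub with white lid, 127 mm across, 140 mm tall, bystander; origin: centre of its underside
- cup_3: tasting cup of orange sauce nearest the key switch, 67 mm across, 46 mm tall, bystander; origin: centre of its underside
- label_roll: white label roll, 68 mm across, 50 mm tall, bystander; origin: centre of its underside
- spray_bottle: spray bottle with blue head, 104 x 65 mm, 220 mm tall, bystander; origin: centre of its underside
There are look-alikes about, which are no part of the job. Of the things that look like the blue_key, the smallest one is meant.

How it is judged:
By the outcome, as a careful person would: the job done as asked, in the order asked, and still so for the second after the job is handed in, with the robot touching nothing.
It also fails if it takes over 61 s, if anything falls off the work surface, if the arm or the gripper's body presses on something with over 40 N, if the wrist force passes 120 N, or if a joint passes its speed limit or range.

## Robot

A 7-joint arm with a two-finger parallel gripper is mounted at the origin on a cart in front of the work surface, level with it; the furniture and walls round the work are solid. World frame = base frame: x ahead of the robot, y to its left, z up, the work surface at z = 0. Lengths are in m, angles in rad, forces in N, time in s.
With the tool pointing down it reaches from about 0.425 to 0.925 m from the base axis. Payload 6.8 kg.
Tool frame: the origin (TCP) lies between the finger pads; the fingertips stand r.tip_extent ahead of it and the grasp point (between the pads) lies 5 mm behind it (r.tip_extent is the distance from the TCP to the fingertips, in m); y points along the fingers, x is the direction in which the jaws open and shut, and the axes are right-handed (so a half turn about y gives the same grasp; the last joint's range is limited). The gripper opens to 85 mm and grips with 20 to 120 N. Pads are 22 mm wide; open, the fingers measure 114 mm over their backs; the gripper's body (76 mm by 85 mm) begins 54 mm behind the grasp point. The pads swing forward as they close: fully open they stand 13 mm farther back than shut.
Start: joints at [1.238, 0.477, 0.022, 1.555, -0.011, 1.109, -0.083], TCP at [0.15, -0.658, 0.245] pointing down, gripper open.
Joint ranges: [-2.96, 2.96], [-0.34, 2.1], [-1.41, 1.46], [0.24, 2.44], [-1.37, 4.51], [0.17, 1.92], [-2.96, 2.96]. Speed limits (rad/s): [2.39, 2.39, 3.14, 3.14, 3.14, 3.14, 3.14].

## Interface

Orientations are given as a rotation vector (axis times angle).
In Python, from bench import r gives the robot as it stands.
- The arm moves only by the tool send_rows, never from a script. Its argument "plan" is a list of rows, each a list of 5 numbers: the shift along the tool's x, y, z in cm, then the turn about the tool's y in degrees, then the opening, from 0 (shut) to 1 (fully open). In form: [[dx, dy, dz, spin, grip], ...]. A call has 1 to 12 rows; each row shifts and turns the commanded pose from where the row before left it, along the tool's axes as they then stand; what a row does not reach is not made up. A row lasts 1/8 s, in which the tool goes at most 62.5 mm and 10.7 degrees, less where a joint would pass 70% of its speed; a pose out of reach is approached as far as the arm can. A call is refused whole if a number of a shift passes 6.25 or a number of a turn 10.7, either way. A call with a gripper value outside its range is refused whole. The fingers move at their own pace and stop on an object; "force" is the grip in N (left out, the last holds). Time passes only in rows, so rows that do not move let the fingers close. It gives the time, the measured TCP pose, the force and the opening at its end, in the units of the state.
- r.get_obs(): the state, without advancing time (a new reading comes with each control period).
- r.grab_frame(name): name is "scene" or "top" or "wrist"; returns a dict with "image" (420x560x3 uint8, red, green, blue), "camera_matrix" (3x3 intrinsics, pixels), "cam_to_world" (4x4, takes a point from camera to world coordinates). Camera axes: x right, y down, z forward; pixel columns grow to the right and rows downward; lengths in m; the calibration is good to about 2 mm. A picture is of the moment at which its call begins. There is no depth.
- r.hand_in(): hands the job in, once; it reports no verdict.
Trained networks look in the newest picture that a camera, given by its name, has taken for a name from the list of things; names that differ only in an ending like _2 or _b are one class to them, and where a whole thing is asked for, a point or a joint stands for the part that bears it (a point fixed in the world has none). Each returns a list of dicts, best first, with "p" (0 to 1); they miss things now and then, are a little off and sometimes report something else, mostly with a low value. They report only what shows in the picture. A call takes as long as a camera call. They do not tell look-alikes from the thing itself.
- r.recognise(camera, target): "rect" ([left, top, right, bottom] in pixels, round what is visible of it).
The state is a dict: "clock": time; "joints": joint angles; "qvel": joint speeds; "tau": joint torques, N m; "tcp_pos": TCP position; "orientation": TCP orientation; "contact_force": force on the tool from outside, world axes, zero at the start; "moment": the same for the moment, N m; "grip_width": finger opening in m.
Only numpy, scipy, OpenCV 4.12 (cv2) and the standard library are available. Lean on these libraries where they do the work, as an engineer would, in place of code of your own. Each camera call takes 0.05 s, during which the arm holds its last target.

## Working session

There is one attempt and no reset: what is moved stays moved. The work goes in short steps, Python scripts to look and compute and a tool call to move; the robot and the scene stay as the last step left them, time stands still between calls to the robot, and variables do not carry over. Pictures are saved under pics/ and viewed, and the job is handed in when it is done.

Besides the shell and the picture viewer there is one more tool, called after "Emit:" as a command line: name --pt "numbers of a row" for each row, then --argument value for the rest. send_rows: Moves the arm, as the interface text tells. Its arguments: {"type":"object","properties":{"plan":{"type":"array","items":{"type":"array","items":{"type":"number"}}},"force":{"type":"number"}},"required":["plan"]}

```bash
ls; mkdir -p pics; python3 - <<'E'
from bench import r
import cv2,numpy as np
o=r.get_obs();print(o, r.tip_extent)
for n in("scene","top","wrist"):
    f=r.grab_frame(n);cv2.imwrite(f"pics/{n}0.png",f["image"][:,:,::-1]);print(n,f["camera_matrix"].tolist(),f["cam_to_world"].round(3).tolist())
E
```

```text
pics
{'clock': 0.0, 'joints': array([ 1.23788661,  0.47779474,  0.02235276,  1.55644817, -0.01150636,
        1.1092963 , -0.08308798]), 'qvel': array([ 0.00222242, -0.00089192, -0.00057981,  0.00160701,  0.00036131,
       -0.00025182, -0.00106837]), 'tau': array([ 6.92622743e-04, -5.96452117e+01,  1.60786740e+00, -2.81192029e+01,
        1.23925356e-02,  9.30491136e-03,  9.73416803e-06]), 'tcp_pos': array([ 0.15032726, -0.65746905,  0.24433093]), 'orientation': array([-1.30613482,  1.04308678, -1.040576  ]), 'contact_force': array([-0.15619671, -0.49053843,  0.05630433]), 'moment': array([-0.01062096,  0.02765499, -0.05247414]), 'grip_width': 0.08523696038482556} 0.014
scene [[484.3616181558383, 0.0, 273.9002693552492], [0.0, 484.3616181558383, 212.60145708424673], [0.0, 0.0, 1.0]] [[-0.855, -0.277, 0.438, 0.123], [-0.518, 0.497, -0.697, 0.599], [-0.024, -0.822, -0.568, 0.697], [0.0, 0.0, 0.0, 1.0]]
top [[447.8310752951787, 0.0, 276.71760350296387], [0.0, 447.8310752951787, 217.03557801827424], [0.0, 0.0, 1.0]] [[0.024, -0.997, 0.079, 0.512], [-1.0, -0.025, -0.014, -0.105], [0.016, -0.079, -0.997, 1.043], [0.0, 0.0, 0.0, 1.0]]
wrist [[371.49386317219705, 0.0, 285.36958343152736], [0.0, 371.49386317219705, 205.2054915210405], [0.0, 0.0, 1.0]] [[0.223, -0.941, -0.253, 0.214], [-0.975, -0.216, -0.056, -0.644], [-0.001, 0.259, -0.966, 0.373], [0.0, 0.0, 0.0, 1.0]]
```

View pics/scene0.png

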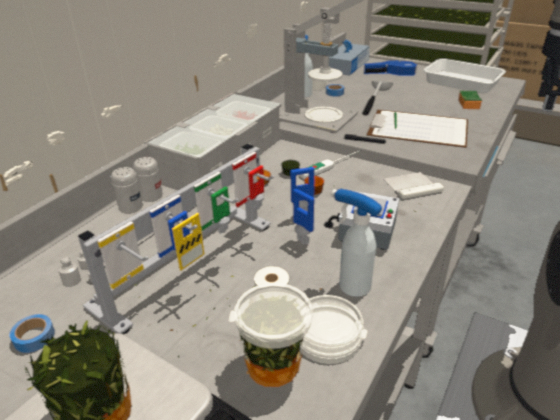

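View pics/top0.png

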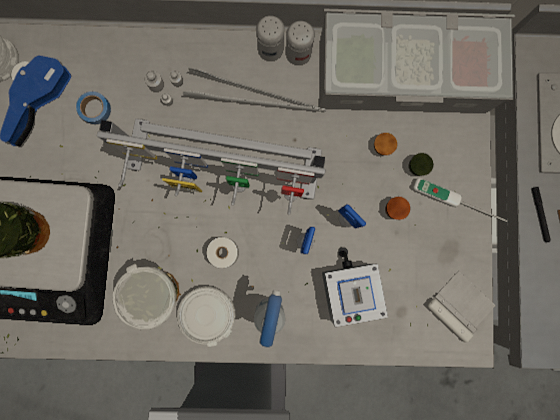

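View pics/wrist0.png

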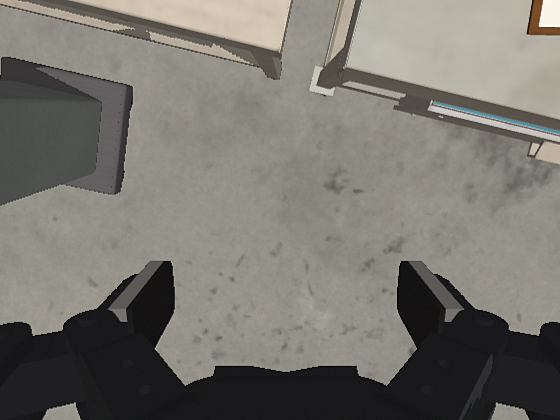

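```bash
python3 - <<'E'
from bench import r
from scipy.spatial.transform import Rotation as R
o=r.get_obs();print(R.from_rotvec(o['orientation']).as_matrix().round(3))
for c in("scene","top"):
  for t in "lockout_tag blue_key red_key green_key hook_yellow hook_blue hook_red hook_green lockout_stand switch_mouth switch_cylinder tub cup_3 label_roll spray_bottle".split():
    try: print(c,t,[(round(d['p'],2),[round(x) for x in d['rect']]) for d in r.recognise(c,t)][:4])
    except Exception as e: print(t,e)
print(r.get_obs()['clock'])
E
```

```text
[[ 0.223 -0.     0.975]
 [-0.975  0.001  0.223]
 [-0.001 -1.    -0.   ]]
scene lockout_tag [(0.58, [172, 216, 203, 270])]
scene blue_key [(0.8, [168, 211, 191, 249]), (0.7, [290, 187, 314, 246]), (0.67, [289, 169, 312, 210]), (0.4, [193, 170, 236, 231])]
scene red_key [(0.88, [249, 164, 261, 210])]
scene green_key [(0.66, [210, 186, 226, 234]), (0.3, [194, 173, 237, 233])]
scene hook_yellow [(0.63, [96, 223, 148, 288])]
scene hook_blue [(0.86, [150, 193, 194, 259])]
scene hook_red [(0.69, [233, 154, 271, 207])]
scene hook_green [(0.74, [193, 175, 236, 232])]
scene lockout_stand [(0.84, [77, 145, 267, 335])]
scene switch_mouth [(0.83, [320, 194, 399, 252]), (0.26, [77, 143, 268, 337])]
scene switch_cylinder [(0.32, [330, 189, 384, 296])]
scene tub []
scene cup_3 [(0.53, [303, 178, 322, 198]), (0.53, [170, 209, 187, 252]), (0.47, [193, 174, 236, 231])]
scene label_roll [(0.97, [252, 266, 285, 284]), (0.16, [192, 173, 237, 233])]
scene spray_bottle []
top lockout_tag [(0.78, [163, 180, 200, 191]), (0.61, [96, 119, 326, 197])]
top blue_key [(0.98, [338, 206, 364, 230]), (0.86, [298, 228, 312, 256])]
top red_key [(0.65, [281, 188, 300, 198])]
top green_key [(0.63, [227, 177, 251, 196])]
top hook_yellow [(0.88, [105, 140, 155, 186])]
top hook_blue [(0.84, [164, 149, 209, 199])]
top hook_red [(0.77, [277, 169, 314, 212])]
top hook_green [(0.85, [220, 157, 259, 205]), (0.57, [282, 187, 300, 200])]
top lockout_stand [(0.91, [98, 120, 324, 200])]
top switch_mouth [(0.95, [324, 247, 390, 330]), (0.56, [275, 169, 313, 197])]
top switch_cylinder []
top tub [(0.91, [111, 266, 181, 332])]
top cup_3 [(0.62, [387, 200, 408, 219])]
top label_roll [(0.65, [208, 238, 239, 264])]
top spray_bottle [(0.74, [252, 295, 285, 350]), (0.66, [167, 165, 198, 184])]
1.65
```

```bash
cat > h.py <<'E'
import numpy as np,cv2
def back(f,u,v,z):
    K=np.array(f["camera_matrix"]);T=np.array(f["cam_to_world"])
    d=T[:3,:3]@np.linalg.solve(K,[u,v,1]);o=T[:3,3]
    return o+d*(z-o[2])/d[2]
def proj(f,p):
    K=np.array(f["camera_matrix"]);T=np.array(f["cam_to_world"])
    c=T[:3,:3].T@(np.asarray(p,float)-T[:3,3]);q=K@c
    return q[:2]/q[2]
def crop(f,box,s,name):
    a,b,c,d=box;im=f["image"][b:d,a:c,::-1]
    cv2.imwrite("pics/"+name,cv2.resize(im,None,fx=s,fy=s,interpolation=cv2.INTER_CUBIC))
E
python3 - <<'E'
from bench import r
from h import *
import pickle
ft=r.grab_frame("top");fs=r.grab_frame("scene")
pickle.dump((ft,fs),open("f0.pkl","wb"))
crop(ft,(90,110,330,290),3.3,"t1.png");crop(ft,(310,190,410,340),4,"t2.png");crop(fs,(70,140,350,330),2.8,"s1.png")
E
```

```text
(no output)
```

View pics/t1.png

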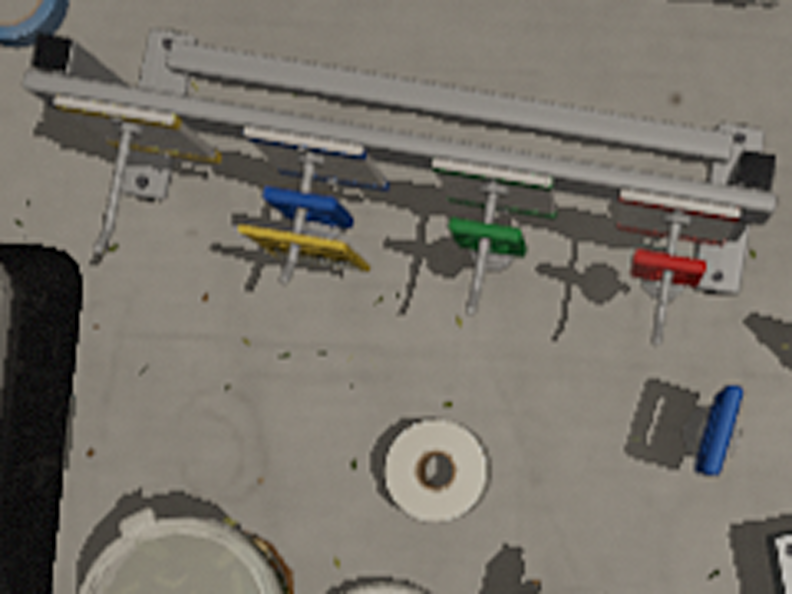

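View pics/t2.png

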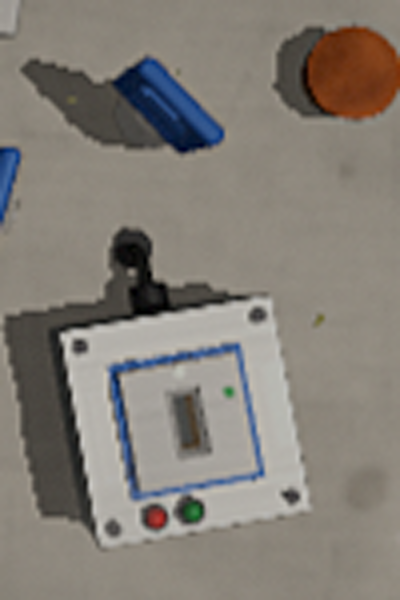

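View pics/s1.png

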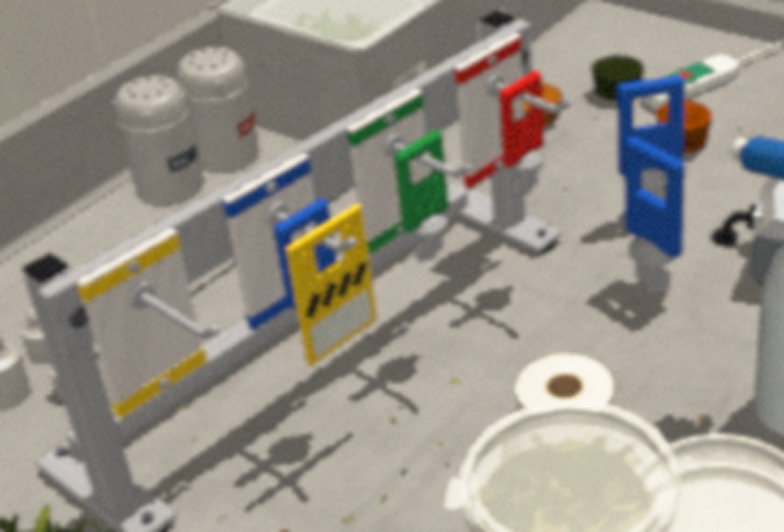

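```bash
python3 - <<'E'
from h import *
import pickle
ft,fs=pickle.load(open("f0.pkl","rb"))
P=lambda x,y,z,s=3.3,o=(90,110):back(ft,o[0]+x/s,o[1]+y/s,z)
for n,a,b in(("Y",(128,128),(97,258)),("B",(311,150),(287,280)),("G",(493,180),(472,310)),("R",(678,210),(657,342))):
    p=P(*a,.175);q=P(*b,.185);d=p-q;print(n,p.round(4),q.round(4),np.linalg.norm(d[:2]).round(4),np.degrees(np.arctan2(d[1],d[0])).round(2))
# plates top edge (+30?)  
for n,a,b,z in(("tagtop",(240,230),(366,268),.188),("bkeytop",(266,192),(350,225),.188),("gkeytop",(450,225),(525,250),.188),("rkey",(633,258),(703,283),.188),("stbk",(740,390),(718,472),.12)):
    p=P(*a,z);q=P(*b,z);d=p-q;print(n,p.round(4),q.round(4),((p+q)/2).round(4),np.linalg.norm(d[:2]).round(4),np.degrees(np.arctan2(-d[0],d[1])).round(2))
Q=lambda x,y,z:back(ft,310+x/4,190+y/4,z)
c=[Q(62,335,.072),Q(268,297,.072),Q(311,510,.072),Q(100,547,.072)]
print(np.round(c,4),np.mean(c,0), [np.linalg.norm(c[i]-c[i-1]).round(4) for i in range(4)])
s=[Q(168,392,.08),Q(200,386,.08),Q(210,450,.08),Q(180,458,.08)]
print(np.round(s,4),np.mean(s,0),[np.linalg.norm(s[i]-s[i-1]).round(4) for i in range(4)])
b=[Q(111,368,.08),Q(240,345,.08),Q(263,475,.08),Q(134,498,.08)]
print(np.round(b,4),np.mean(b,0))
for nm,q in(("c",c),("b",b),("s",s)):
  d=q[0]+q[1]-q[2]-q[3];print(nm,np.degrees(np.arctan2(d[1],d[0])))
E
```

```text
Y [0.7073 0.1754 0.175 ] [0.6278 0.1862 0.185 ] 0.0803 -7.79
B [0.6971 0.0666 0.175 ] [0.6178 0.0755 0.185 ] 0.0798 -6.37
G [ 0.682  -0.0418  0.175 ] [ 0.603  -0.0327  0.185 ] 0.0795 -6.6
R [ 0.6669 -0.1521  0.175 ] [ 0.587 -0.141  0.185] 0.0807 -7.95
tagtop [0.646  0.1033 0.188 ] [0.6256 0.0294 0.188 ] [0.6358 0.0664 0.188 ] 0.0767 -15.38
bkeytop [0.6687 0.0892 0.188 ] [0.6506 0.0396 0.188 ] [0.6597 0.0644 0.188 ] 0.0528 -20.07
gkeytop [ 0.6522 -0.0185  0.188 ] [ 0.6386 -0.0627  0.188 ] [ 0.6454 -0.0406  0.188 ] 0.0462 -17.06
rkey [ 0.6356 -0.1257  0.188 ] [ 0.622  -0.1669  0.188 ] [ 0.6288 -0.1463  0.188 ] 0.0434 -18.3
stbk [ 0.5639 -0.1963  0.12  ] [ 0.5124 -0.1835  0.12  ] [ 0.5381 -0.1899  0.12  ] 0.0531 -103.99
[[ 0.4688 -0.2271  0.072 ]
 [ 0.4918 -0.3384  0.072 ]
 [ 0.3787 -0.3623  0.072 ]
 [ 0.3567 -0.2492  0.072 ]] [ 0.42401766 -0.29422991  0.072     ] [np.float64(0.1142), np.float64(0.1137), np.float64(0.1156), np.float64(0.1152)]
[[ 0.4402 -0.2832  0.08  ]
 [ 0.4438 -0.3003  0.08  ]
 [ 0.4101 -0.306   0.08  ]
 [ 0.4056 -0.29    0.08  ]] [ 0.42494521 -0.29489698  0.08      ] [np.float64(0.0353), np.float64(0.0175), np.float64(0.0342), np.float64(0.0166)]
[[ 0.4523 -0.2526  0.08  ]
 [ 0.4661 -0.3216  0.08  ]
 [ 0.3976 -0.3344  0.08  ]
 [ 0.384  -0.2657  0.08  ]] [ 0.42499152 -0.29358042  0.08      ]
c 11.53995374331012
b 10.76457264634196
s 10.324016216029335
```

Emit:
send_rows --pt "0 -5 0 10 1" --pt "0 -5 0 10 1"

```text
clock: 2.0
tcp_pos: [0.1503, -0.6577, 0.346]
orientation: [-1.144, 1.305, -1.303]
contact_force: [0.3, -0.9, 0.4]
grip_width: 0.0854
```

```bash
cat >> h.py <<'E'
from scipy.spatial.transform import Rotation as R
def st(r):
    o=r.get_obs();M=R.from_rotvec(o['orientation']).as_matrix()
    print("t",round(o['clock'],2),"tcp",o['tcp_pos'].round(4),"zyaw",np.degrees(np.arctan2(M[1,2],M[0,2])).round(2),"tilt",M[2].round(3),"F",o['contact_force'].round(1),"M",o['moment'].round(2),"w",round(o['grip_width'],4),"q",o['joints'].round(2))
    return o,M
def to(r,p,yaw=None):
    o,M=st(r);d=M.T@(np.array(p)-o['tcp_pos'])*100
    print("tool cm",d.round(2),"len",np.linalg.norm(d).round(2))
    if yaw is not None: print("spin",round(np.degrees(np.arctan2(M[1,2],M[0,2]))-yaw,2))
E
python3 - <<'E'
from bench import r
from h import *
to(r,(.56,.083,.33),-7)
E
```

```text
t 2.0 tcp [ 0.1503 -0.6577  0.346 ] zyaw -7.45 tilt [-0.001 -1.    -0.   ] F [ 0.3 -0.9  0.4] M [-0.03 -0.    0.01] w 0.0854 q [ 1.18  0.41  0.11  1.43 -0.04  1.3  -0.41]
tool cm [-78.75   1.69  31.02] len 84.66
spin -0.45
```

Emit:
send_rows --pt "-4.5 0 2 0 1" --pt "-5.6 0 2.2 0 1" --pt "-5.6 0 2.2 0 1" --pt "-5.6 0 2.2 0 1" --pt "-5.6 0 2.2 0 1" --pt "-5.6 0 2.2 0 1" --pt "-5.6 0 2.2 0 1" --pt "-5.6 0 2.2 0 1" --pt "-5.6 0 2.2 0 1" --pt "-5.6 0 2.2 0 1" --pt "-5.6 0 2.2 0 1" --pt "-5.6 0 2.2 0 1"

```text
clock: 3.5
tcp_pos: [0.4931, -0.033, 0.3457]
orientation: [-1.147, 1.3, -1.301]
contact_force: [0.4, -1.4, -0.7]
grip_width: 0.0852
```

```bash
python3 - <<'E'
from bench import r
from h import *
to(r,(.56,.083,.30),-7)
E
```

```text
t 3.5 tcp [ 0.4931 -0.033   0.3457] zyaw -7.15 tilt [ 0.    -1.     0.001] F [ 0.4 -1.4 -0.7] M [-0.03 -0.05  0.02] w 0.0852 q [ 0.36  0.12 -0.46  1.82  0.06  1.21 -1.81]
tool cm [-12.34   4.57   5.19] len 14.15
spin -0.15
```

Emit:
send_rows --pt "-5.5 1.5 2 0 1" --pt "-5.5 1.5 2 0 1" --pt "-1.4 1.5 1.2 0 1" --pt "0 0 0 0 1"

```text
clock: 4.0
tcp_pos: [0.5591, 0.0832, 0.299]
orientation: [-1.151, 1.3, -1.297]
contact_force: [-0.2, -1.1, -0.1]
grip_width: 0.0852
```

```bash
python3 - <<'E'
from bench import r
from h import *
import pickle
to(r,(.644,.0727,.18),-7)
f=r.grab_frame("wrist");pickle.dump(f,open("w1.pkl","wb"));crop(f,(0,0,560,420),1.4,"w1.png")
E
```

```text
t 4.0 tcp [0.5591 0.0832 0.299 ] zyaw -6.98 tilt [-0.    -1.    -0.003] F [-0.2 -1.1 -0.1] M [ 0.02  0.   -0.02] w 0.0852 q [ 0.17  0.3  -0.53  1.73  0.16  1.16 -2.09]
tool cm [1.000e-02 1.187e+01 8.580e+00] len 14.65
spin 0.02
```

View pics/w1.png

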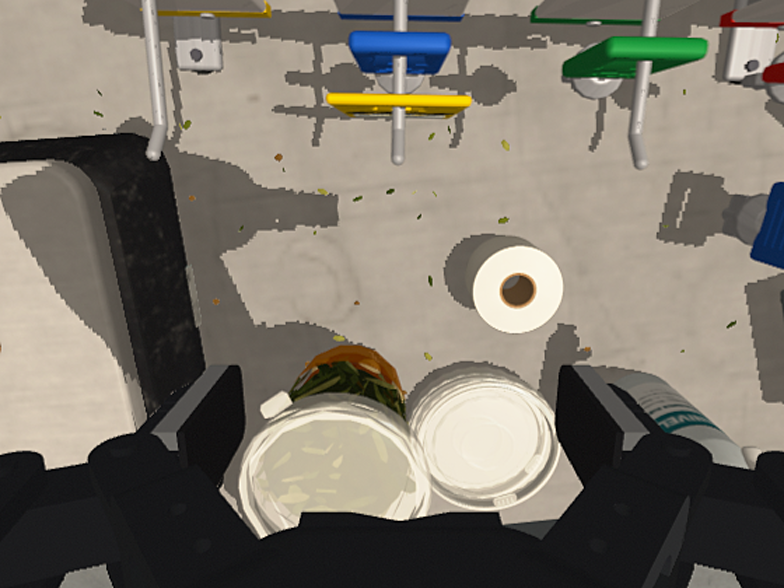

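```bash
python3 - <<'E'
from h import *
import pickle
f=pickle.load(open("w1.pkl","rb"))
u=np.array([np.cos(np.radians(-7)),np.sin(np.radians(-7)),0])
P=lambda x,y,z:back(f,x/1.4,y/1.4,z)
for n,x,y,z in(("tagL",328,98,.188),("tagR",471,99,.188),("keyL",350,36,.188),("keyR",451,36,.188),("tipB",398,161,.185),("bendB",399,133,.175),("rodB",401,15,.175),("tipY",153,156,.185),("bendY",157,128,.175),("rodY",150,10,.175),("tipG",641,164,.185)):
    print(n,P(x,y,z).round(4))
for a,b,z in(((328,98),(471,99),.188),((350,36),(451,36),.188)):
    p=P(*a,z);q=P(*b,z);d=p-q;print(((p+q)/2).round(4),np.linalg.norm(d),np.degrees(np.arctan2(-d[0],d[1])))
E
```

```text
tagL [0.6486 0.1026 0.188 ]
tagR [0.6407 0.0409 0.188 ]
keyL [0.6719 0.0895 0.188 ]
keyR [0.6667 0.0471 0.188 ]
tipB [0.6184 0.0756 0.185 ]
bendB [0.6307 0.0737 0.175 ]
rodB [0.6802 0.0667 0.175 ]
tipY [0.6341 0.1855 0.185 ]
bendY [0.6466 0.1851 0.175 ]
rodY [0.6955 0.1761 0.175 ]
tipG [ 0.6037 -0.0339  0.185 ]
[0.6447 0.0717 0.188 ] 0.06220490318677961 -7.345693432295024
[0.6693 0.0683 0.188 ] 0.042670212102140025 -6.965000050072949
```

Emit:
send_rows --pt "0 0 5 0 1" --pt "0 0 3.5 0 1" --pt "0 4 0 0 1" --pt "0 4 0 0 1" --pt "0 4 0 0 1" --pt "0 0 0 0 1"

```text
clock: 4.8
tcp_pos: [0.6417, 0.0691, 0.1782]
orientation: [-1.152, 1.304, -1.301]
contact_force: [0.2, 0.1, 0.6]
grip_width: 0.0853
```

```bash
python3 - <<'E'
from bench import r
from h import *
to(r,(.6445,.0722,.148),-7.1)
f=r.grab_frame("wrist");crop(f,(0,0,560,420),1.4,"w2.png")
E
```

```text
t 4.8 tcp [0.6417 0.0691 0.1782] zyaw -7.23 tilt [ 0.003 -1.    -0.005] F [0.2 0.1 0.6] M [-0.03 -0.06 -0.03] w 0.0853 q [ 0.13  0.54 -0.47  1.66  0.28  1.01 -2.13]
tool cm [-0.35  3.02  0.26] len 3.05
spin -0.13
```

View pics/w2.png

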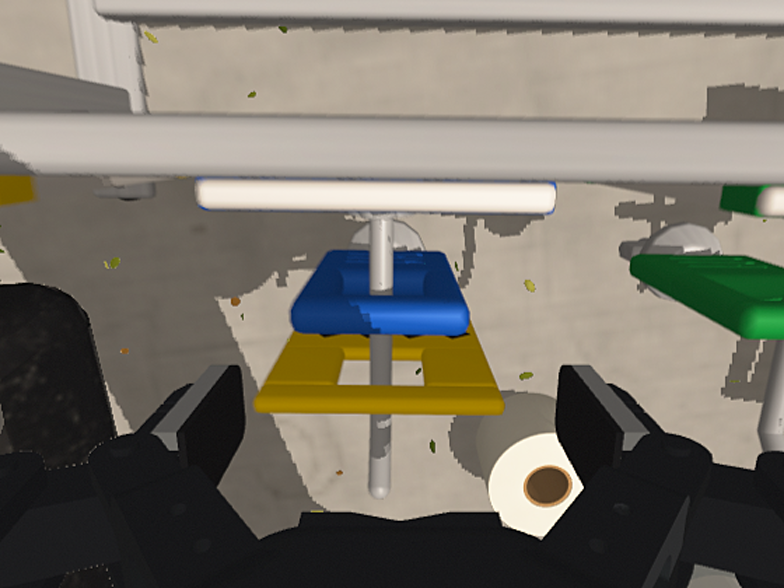

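Emit:
send_rows --pt "-0.35 0 0.25 0 1" --pt "0 1.5 0 0 1" --pt "0 1.5 0 0 1" --pt "0 0 0 0 1"

```text
clock: 5.35
tcp_pos: [0.6454, 0.0742, 0.1483]
orientation: [-1.151, 1.302, -1.299]
contact_force: [0.3, -1.1, -0.2]
grip_width: 0.0854
```

```bash
python3 - <<'E'
from bench import r
from h import *
to(r,(.6445,.0722,.148),-7.1)
E
```

```text
t 5.35 tcp [0.6454 0.0742 0.1483] zyaw -7.11 tilt [ 0.001 -1.    -0.003] F [ 0.3 -1.1 -0.2] M [0.04 0.06 0.03] w 0.0854 q [ 0.12  0.58 -0.46  1.68  0.3   0.96 -2.15]
tool cm [ 0.21  0.04 -0.06] len 0.22
spin -0.01
```

Emit:
send_rows --pt "0.15 0 0 0 0.85" --pt "0 0 0 0 0.6" --pt "0 0 0 0 0.5" --pt "0 0 0 0 0.5" --pt "0 0 0 0 0.5" --force 40

```text
clock: 5.98
tcp_pos: [0.6468, 0.0729, 0.1507]
orientation: [-1.147, 1.3, -1.301]
contact_force: [1.3, -2.0, 3.7]
grip_width: 0.0633
```

```bash
python3 - <<'E'
from bench import r
from h import *
st(r)
f=r.grab_frame("wrist");crop(f,(0,0,560,420),1.4,"w3.png")
E
```

```text
t 5.97 tcp [0.6468 0.0729 0.1507] zyaw -7.14 tilt [ 0.    -1.     0.001] F [ 1.3 -2.   3.7] M [-0.17 -0.16 -0.01] w 0.0633 q [ 0.12  0.58 -0.46  1.68  0.3   0.96 -2.14]
```

View pics/w3.png

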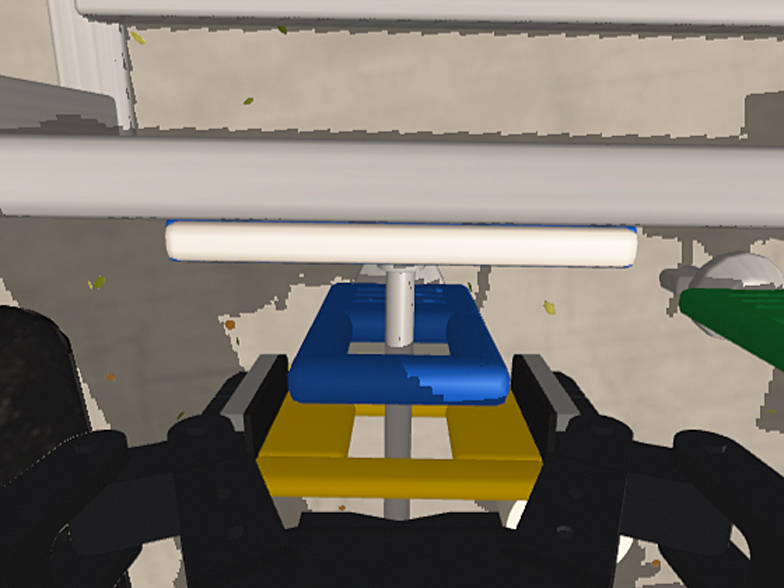

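Emit:
send_rows --pt "0 -0.7 0 0 0.5" --pt "0 -0.7 0 0 0.5" --pt "0 0 0 0 0.5"

```text
clock: 6.4
tcp_pos: [0.6467, 0.0735, 0.1651]
orientation: [-1.147, 1.299, -1.3]
contact_force: [-1.0, 0.0, -1.2]
grip_width: 0.0636
```

```bash
python3 - <<'E'
from bench import r
from h import *
st(r)
f=r.grab_frame("wrist");crop(f,(0,0,560,420),1.4,"w4.png")
f=r.grab_frame("scene");crop(f,(70,100,330,330),3,"s4.png")
E
```

```text
t 6.4 tcp [0.6467 0.0735 0.1651] zyaw -7.11 tilt [-0.    -1.     0.001] F [-1.   0.  -1.2] M [-0.02  0.02 -0.04] w 0.0636 q [ 0.12  0.56 -0.47  1.66  0.29  0.99 -2.14]
```

View pics/w4.png

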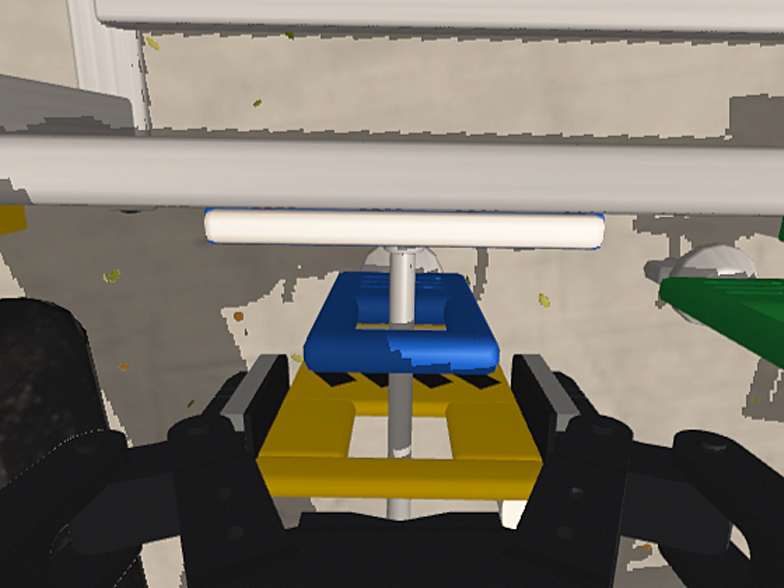

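View pics/s4.png

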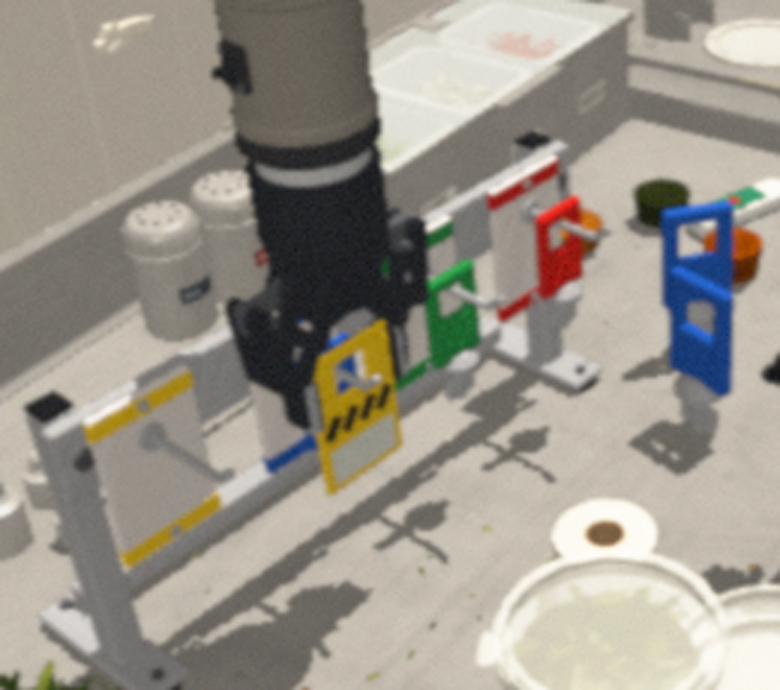

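Emit:
send_rows --pt "0 0 -1 0 0.5" --pt "0 -0.05 -1.5 0 0.5" --pt "0 0 -1.5 0 0.5" --pt "0 0 -1.5 0 0.5" --pt "0 0 -0.5 0 0.5"

```text
clock: 7.12
tcp_pos: [0.5856, 0.0808, 0.165]
orientation: [-1.149, 1.3, -1.3]
contact_force: [1.1, 0.3, -0.5]
grip_width: 0.0633
```

```bash
python3 - <<'E'
from bench import r
from h import *
# yellow hook origin
u=np.array([np.cos(np.radians(-7)),np.sin(np.radians(-7)),0])
tipY=np.array([.6341-.0,.1855,.185])
OY=np.array([tipY[0],tipY[1],.175])+.076*u;print(OY)
to(r,tipY-.03*u+[0,0,-.0195],-7.1)
f=r.grab_frame("wrist");crop(f,(0,0,560,420),1.4,"w5.png")
E
```

```text
[0.70953351 0.17623793 0.175     ]
t 7.12 tcp [0.5856 0.0808 0.165 ] zyaw -7.08 tilt [ 0. -1. -0.] F [ 1.1  0.3 -0.5] M [-0.   -0.08  0.05] w 0.0633 q [ 0.13  0.47 -0.49  1.81  0.27  0.92 -2.17]
tool cm [-10.98  -0.06   0.52] len 11.0
spin 0.02
```

View pics/w5.png

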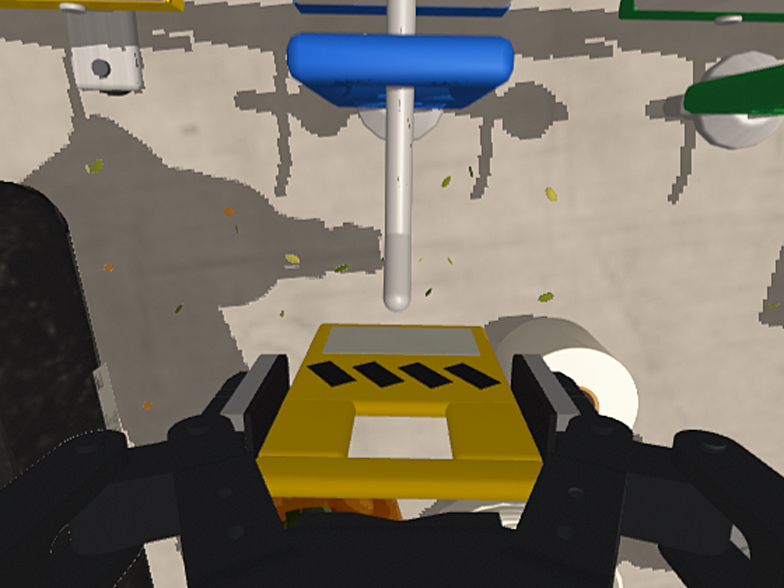

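Emit:
send_rows --pt "-3 0 0 0 0.5" --pt "-4 0 0 0 0.5" --pt "-3 0 0.5 0 0.5" --pt "-1 0 0 0 0.5" --pt "0 0 0 0 0.5"

```text
clock: 7.8
tcp_pos: [0.6054, 0.1891, 0.1646]
orientation: [-1.149, 1.3, -1.3]
contact_force: [-0.7, -0.4, -0.8]
grip_width: 0.063
```

```bash
python3 - <<'E'
from bench import r
from h import *
st(r)
f=r.grab_frame("wrist");crop(f,(0,0,560,420),1.4,"w6.png")
for z,x,y in((.185,378,322),):pass
import pickle;pickle.dump(f,open("w6.pkl","wb"))
E
```

```text
t 7.8 tcp [0.6054 0.1891 0.1646] zyaw -7.09 tilt [ 0. -1. -0.] F [-0.7 -0.4 -0.8] M [-0.03 -0.04  0.03] w 0.063 q [-0.04  0.54 -0.49  1.7   0.3   0.97 -2.34]
```

View pics/w6.png

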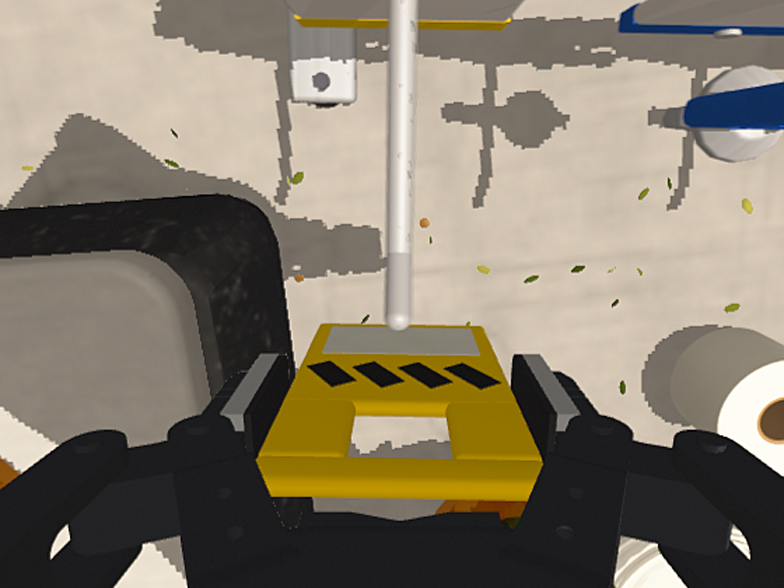

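Emit:
send_rows --pt "0 0 1 0 0.5" --pt "0 0 1.2 0 0.5" --pt "0 0 1.2 0 0.5" --pt "0 0 1.2 0 0.5" --pt "0 0 1 0 0.5" --pt "0 0 0.3 0 0.5" --pt "0 0 0 0 0.5"

```text
clock: 8.72
tcp_pos: [0.664, 0.1819, 0.1646]
orientation: [-1.148, 1.3, -1.3]
contact_force: [-0.4, 0.2, -1.0]
grip_width: 0.0631
```

```bash
python3 - <<'E'
from bench import r
from h import *
st(r)
f=r.grab_frame("wrist");crop(f,(0,0,560,420),1.4,"w7.png")
f=r.grab_frame("scene");crop(f,(40,140,270,330),3,"s7.png")
E
```

```text
t 8.72 tcp [0.664  0.1819 0.1646] zyaw -7.11 tilt [-0. -1. -0.] F [-0.4  0.2 -1. ] M [-0.01  0.01  0.04] w 0.0631 q [-0.04  0.62 -0.47  1.57  0.31  1.03 -2.29]
```

View pics/w7.png

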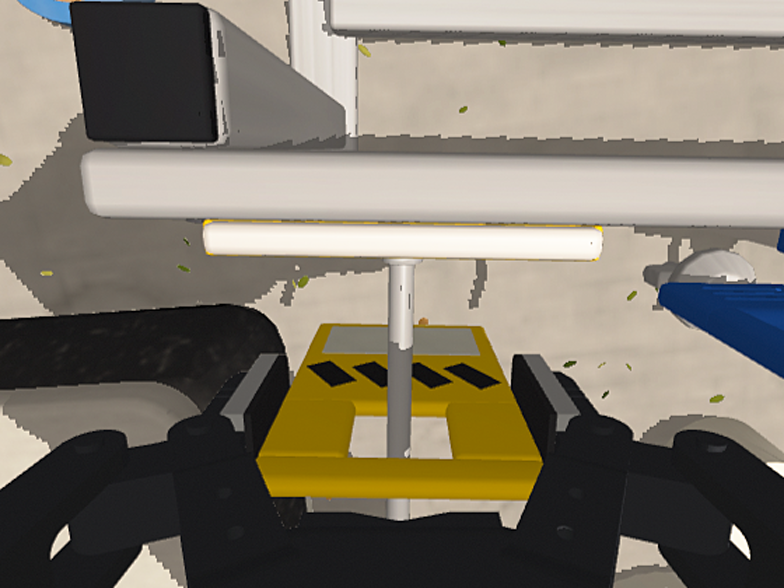

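View pics/s7.png

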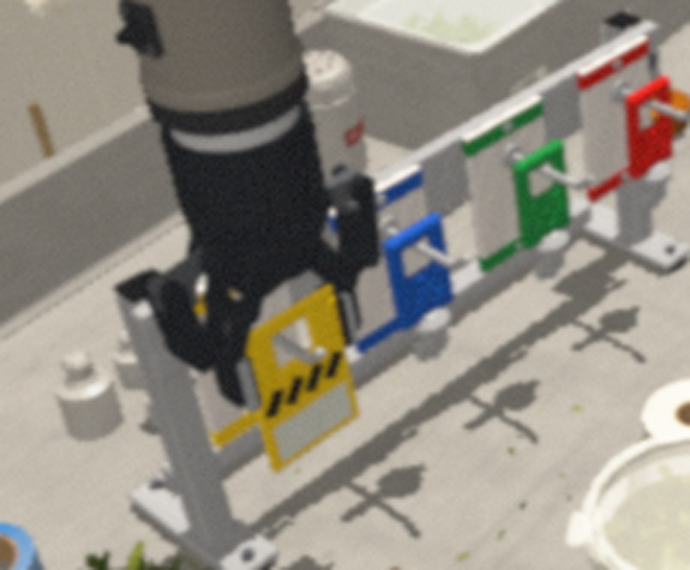

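Emit:
send_rows --pt "0 0.7 0 0 0.5" --pt "0 0.6 0 0 0.5" --pt "0 0.1 0 0 0.5" --pt "0 0 0 0 0.5"

```text
clock: 9.32
tcp_pos: [0.6639, 0.1818, 0.1509]
orientation: [-1.148, 1.3, -1.3]
contact_force: [-1.0, -1.3, 1.9]
grip_width: 0.063
```

Emit:
send_rows --pt "0 0 0 0 0.76" --pt "0 0 0 0 0.8" --pt "0 0 0 0 1" --pt "0 0 0 0 1"

```text
clock: 9.82
tcp_pos: [0.6641, 0.1818, 0.1508]
orientation: [-1.148, 1.3, -1.3]
contact_force: [-0.2, -0.0, 0.4]
grip_width: 0.0853
```

```bash
python3 - <<'E'
from bench import r
from h import *
st(r)
f=r.grab_frame("wrist");crop(f,(0,0,560,420),1.4,"w8.png")
E
```

```text
t 9.82 tcp [0.6641 0.1818 0.1508] zyaw -7.12 tilt [-0. -1.  0.] F [-0.2 -0.   0.4] M [-0.04 -0.05  0.02] w 0.0853 q [-0.04  0.63 -0.46  1.58  0.32  1.01 -2.3 ]
```

View pics/w8.png

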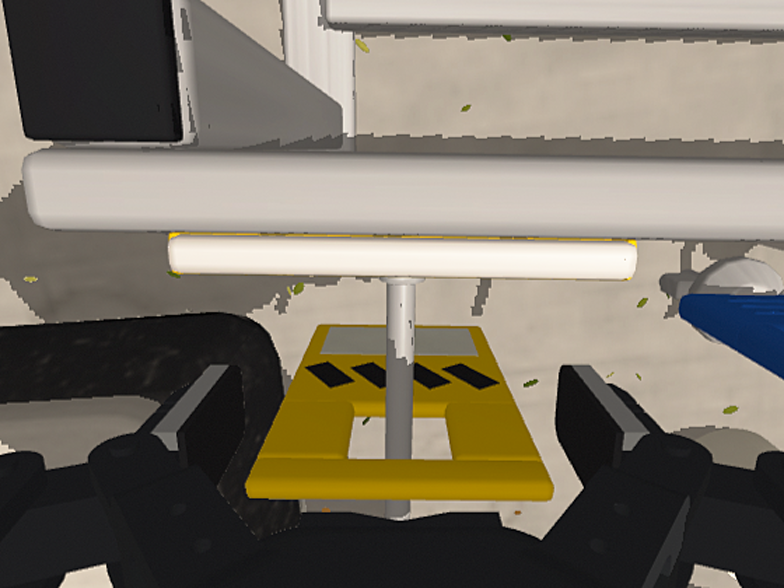

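Emit:
send_rows --pt "0 -2 0 0 1" --pt "0 -5 0 0 1" --pt "0 -3 0 0 1" --pt "3 0 0 0 1" --pt "5 0 0 0 1" --pt "3 0 0 0 1" --pt "0 0 0 0 1"

```text
clock: 10.75
tcp_pos: [0.6509, 0.0687, 0.2523]
orientation: [-1.145, 1.302, -1.306]
contact_force: [-0.2, 0.2, 0.1]
grip_width: 0.0856
```

```bash
python3 - <<'E'
from bench import r
from h import *
import pickle
to(r,(.6675,.069,.156),-7)
f=r.grab_frame("wrist");crop(f,(0,0,560,420),1.4,"w9.png");pickle.dump(f,open("w9.pkl","wb"))
E
```

```text
t 10.75 tcp [0.6509 0.0687 0.2523] zyaw -7.42 tilt [ 0.002 -1.     0.002] F [-0.2  0.2  0.1] M [-0.01  0.    0.01] w 0.0856 q [ 0.14  0.48 -0.48  1.57  0.24  1.14 -2.09]
tool cm [-0.26  9.63  1.62] len 9.77
spin -0.42
```

View pics/w9.png

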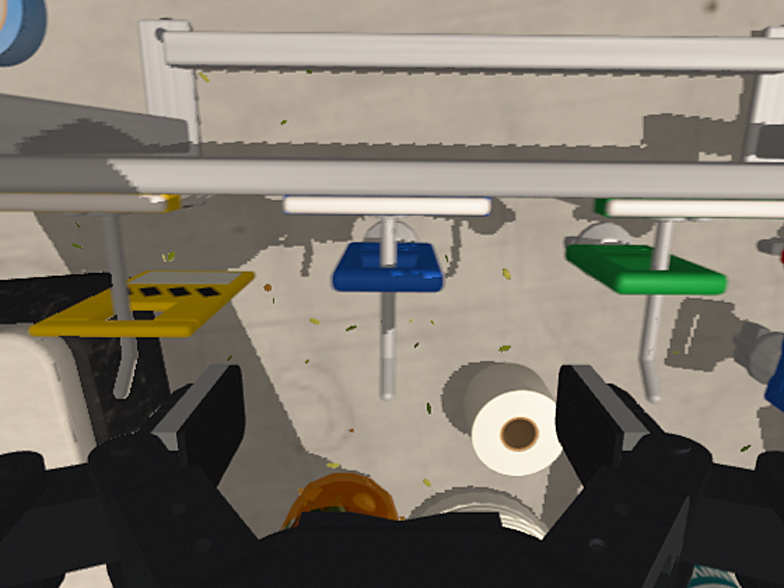

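```bash
python3 - <<'E'
from h import *
import pickle
f=pickle.load(open("w9.pkl","rb"))
for a,b in(((333,282),(443,282)),((331,285),(444,285)),((333,289),(443,289))):
    p=back(f,a[0]/1.4,a[1]/1.4,.188);q=back(f,b[0]/1.4,b[1]/1.4,.188);print(((p+q)/2).round(4),np.linalg.norm(p-q).round(4))
print(back(f,388/1.4,398/1.4,.185))
E
```

```text
[0.6675 0.07   0.188 ] 0.0422
[0.6663 0.0703 0.188 ] 0.0435
[0.6647 0.0703 0.188 ] 0.0424
[0.61755293 0.07680959 0.185     ]
```

Emit:
send_rows --pt "-0.3 0 1.6 -0.3 1" --pt "0 2 0 0 1" --pt "0 3 0 0 1" --pt "0 2.5 0 0 1" --pt "0 1 0 0 1" --pt "0 0 0 0 1"

```text
clock: 11.55
tcp_pos: [0.6659, 0.0742, 0.1649]
orientation: [-1.152, 1.297, -1.295]
contact_force: [-0.4, 0.4, 0.3]
grip_width: 0.0854
```

```bash
python3 - <<'E'
from bench import r
from h import *
to(r,(.668,.0693,.156),-7)
f=r.grab_frame("wrist");crop(f,(0,0,560,420),1.4,"w10.png")
E
```

```text
t 11.55 tcp [0.6659 0.0742 0.1649] zyaw -6.77 tilt [ 0.    -1.    -0.002] F [-0.4  0.4  0.3] M [ 0.03 -0.01  0.01] w 0.0854 q [ 0.12  0.59 -0.46  1.61  0.29  1.01 -2.12]
tool cm [0.46 0.89 0.27] len 1.04
spin 0.23
```

View pics/w10.png

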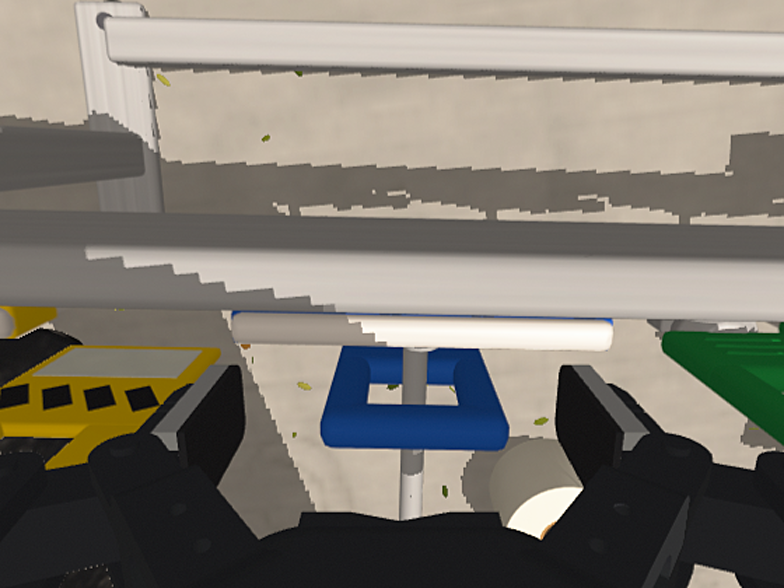

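Emit:
send_rows --pt "0.4 0.4 0.3 0.2 1" --pt "0 0.5 0 0 1" --pt "0 0 0 0 1"

```text
clock: 11.98
tcp_pos: [0.669, 0.069, 0.1565]
orientation: [-1.149, 1.299, -1.299]
contact_force: [0.6, -0.3, 0.0]
grip_width: 0.0854
```

```bash
python3 - <<'E'
from bench import r
from h import *
to(r,(.668,.0693,.156),-7)
E
```

```text
t 11.97 tcp [0.669  0.069  0.1565] zyaw -7.04 tilt [ 0. -1. -0.] F [ 0.6 -0.3  0. ] M [0.01 0.05 0.04] w 0.0854 q [ 0.12  0.6  -0.45  1.61  0.3   1.   -2.12]
tool cm [-0.01  0.05 -0.1 ] len 0.11
spin -0.04
```

Emit:
send_rows --pt "0 0 0 0 0.8" --pt "0 0 0 0 0.6" --pt "0 0 0 0 0.4" --pt "0 0 0 0 0.3" --pt "0 0 0 0 0.3" --pt "0 0 0 0 0.3" --pt "0 0 0 0 0.3" --force 70

```text
clock: 12.85
tcp_pos: [0.6695, 0.0694, 0.1572]
orientation: [-1.148, 1.298, -1.299]
contact_force: [-0.0, -0.1, 4.6]
grip_width: 0.0429
```

```bash
python3 - <<'E'
from bench import r
from h import *
st(r)
f=r.grab_frame("wrist");crop(f,(0,0,560,420),1.4,"w11.png")
E
```

```text
t 12.85 tcp [0.6695 0.0694 0.1572] zyaw -7.02 tilt [-0.    -1.     0.001] F [-0.  -0.1  4.6] M [ 0.02 -0.02 -0.  ] w 0.0429 q [ 0.12  0.6  -0.45  1.61  0.3   1.   -2.12]
```

View pics/w11.png

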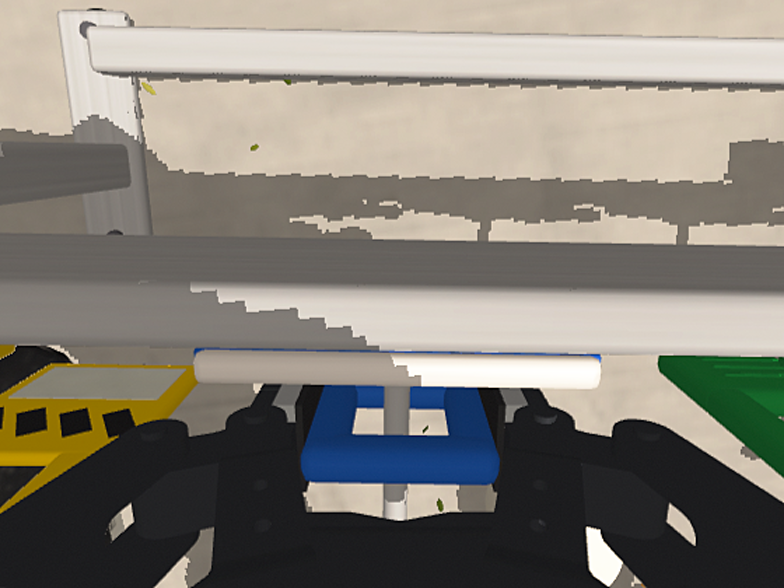

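Emit:
send_rows --pt "0 -0.7 0 0 0.3" --pt "0 -0.75 0 0 0.3" --pt "0 0 0 0 0.3" --pt "0 0 -1 0 0.3" --pt "0 0 -1.5 0 0.3" --pt "0 0 -1.5 0 0.3"

```text
clock: 13.65
tcp_pos: [0.6278, 0.0745, 0.1711]
orientation: [-1.15, 1.299, -1.298]
contact_force: [-0.1, 0.1, -1.6]
grip_width: 0.043
```

```bash
python3 - <<'E'
from bench import r
from h import *
st(r)
f=r.grab_frame("wrist");crop(f,(0,0,560,420),1.4,"w12.png")
E
```

```text
t 13.65 tcp [0.6278 0.0745 0.1711] zyaw -7.0 tilt [ 0.    -1.    -0.001] F [-0.1  0.1 -1.6] M [-0.    0.02 -0.04] w 0.043 q [ 0.13  0.53 -0.47  1.71  0.28  0.98 -2.14]
```

View pics/w12.png

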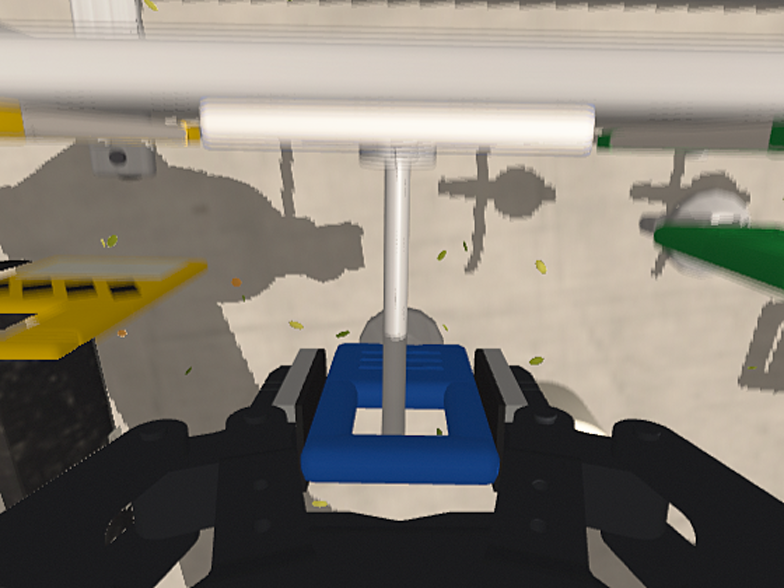

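Emit:
send_rows --pt "0 0 -1.5 0 0.3" --pt "0 0 -1.5 0 0.3" --pt "0 0 -1.5 0 0.3" --pt "0 0 -1 0 0.3" --pt "0 0 0 0 0.3"

```text
clock: 14.32
tcp_pos: [0.5743, 0.081, 0.1715]
orientation: [-1.149, 1.298, -1.299]
contact_force: [0.3, 0.2, -1.5]
grip_width: 0.0429
```

```bash
python3 - <<'E'
from bench import r
from h import *
to(r,(.425,-.2945,.25),-79)
f=r.grab_frame("wrist");crop(f,(0,0,560,420),1.4,"w13.png")
f=r.grab_frame("scene");crop(f,(70,80,400,330),2.4,"s13.png")
E
```

```text
t 14.32 tcp [0.5743 0.081  0.1715] zyaw -6.99 tilt [ 0. -1.  0.] F [ 0.3  0.2 -1.5] M [-0.05  0.02  0.01] w 0.0429 q [ 0.14  0.45 -0.49  1.83  0.26  0.93 -2.17]
tool cm [ 39.09  -7.85 -10.24] len 41.17
spin 72.01
```

View pics/w13.png

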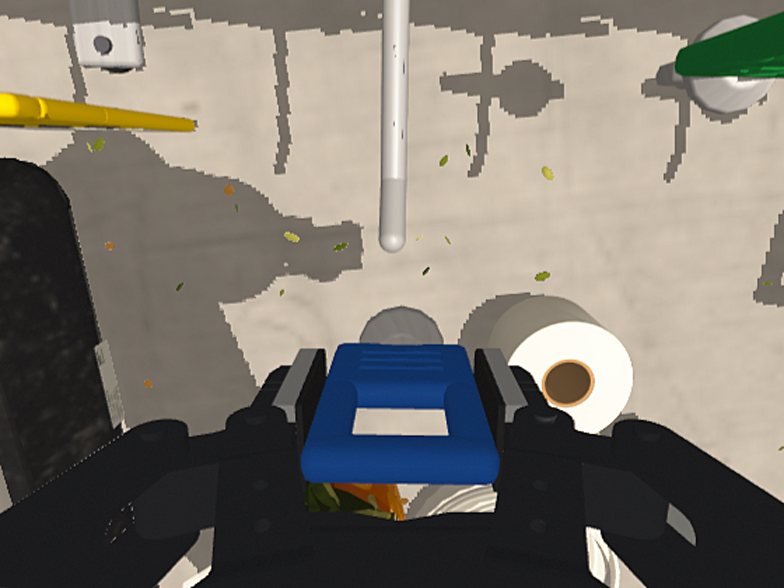

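View pics/s13.png

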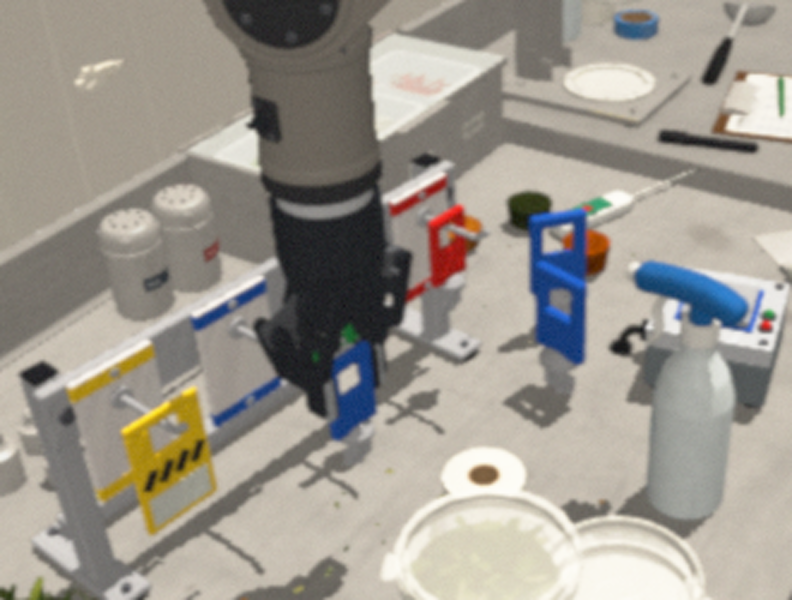

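Emit:
send_rows --pt "0 -3 0 0 0.3" --pt "0 -5 0 0 0.3" --pt "0 -5 0 10 0.3" --pt "0 -2 0 10 0.3" --pt "0 0 0 10 0.3" --pt "0 0 0 10 0.3" --pt "0 0 0 10 0.3" --pt "0 0 0 10 0.3" --pt "0 0 0 10 0.3" --pt "0 0 0 2 0.3" --pt "0 0 0 0 0.3"

```text
clock: 15.8
tcp_pos: [0.5744, 0.0806, 0.3124]
orientation: [-0.403, 2.021, -2.031]
contact_force: [-0.1, -0.9, -1.5]
grip_width: 0.0433
```

```bash
python3 - <<'E'
from bench import r
from h import *
to(r,(.425,-.2945,.25),-79)
E
```

```text
t 15.8 tcp [0.5744 0.0806 0.3124] zyaw -68.66 tilt [ 0.021 -1.     0.001] F [-0.1 -0.9 -1.5] M [ 0.04 -0.06  0.04] w 0.0433 q [-0.45  0.28  0.25  1.71 -0.07  1.19 -2.95]
tool cm [27.43  6.85 29.49] len 40.85
spin 10.34
```

Emit:
send_rows --pt "0 0 0 -5 0.3" --pt "0 0 0 -10 0.3" --pt "0 0 0 -10 0.3" --pt "0 0 0 -10 0.3" --pt "0 0 0 -10 0.3" --pt "0 0 0 -10 0.3" --pt "0 0 0 -10 0.3" --pt "0 0 0 -10 0.3" --pt "0 0 0 -10 0.3" --pt "0 0 0 -10 0.3" --pt "0 0 0 -10 0.3" --pt "0 0 0 -10 0.3"

```text
clock: 17.3
tcp_pos: [0.5745, 0.0795, 0.3127]
orientation: [-1.502, 0.605, -0.582]
contact_force: [1.6, -0.5, -1.4]
grip_width: 0.0429
```

```bash
python3 - <<'E'
from bench import r
from h import *
to(r,(.425,-.2945,.31),101)
E
```

```text
t 17.3 tcp [0.5745 0.0795 0.3127] zyaw 46.61 tilt [-0.008 -1.    -0.018] F [ 1.6 -0.5 -1.4] M [-0.01 -0.02  0.01] w 0.0429 q [-0.2   0.28 -0.06  1.69  0.02  1.2  -1.02]
tool cm [ 14.84   0.83 -37.43] len 40.27
spin -54.39
```

Emit:
send_rows --pt "1 0 -2.5 0 0.3" --pt "2 0 -5 0 0.3" --pt "2 0 -5 0 0.3" --pt "2 0 -5 0 0.3" --pt "2 0 -5 0 0.3" --pt "2 0 -5 0 0.3" --pt "2 0 -5 0 0.3" --pt "1.5 0 -4 0 0.3" --pt "0 0 0 -10 0.3" --pt "0 0 0 -10 0.3" --pt "0 0 0 -10 0.3" --pt "0 0 0 -10 0.3"

```text
clock: 18.8
tcp_pos: [0.4266, -0.2845, 0.3184]
orientation: [-1.579, 0.061, -0.032]
contact_force: [-0.2, 0.3, -2.2]
grip_width: 0.0428
```

Emit:
send_rows --pt "0 0 0 -10 0.3" --pt "0 0 0 -4 0.3" --pt "0 0 0 0 0.3" --pt "0 0 0 0 0.3"

```text
clock: 19.3
tcp_pos: [0.4265, -0.2844, 0.3183]
orientation: [-1.572, -0.124, 0.155]
contact_force: [-0.6, -0.9, -2.0]
grip_width: 0.043
```

```bash
python3 - <<'E'
from bench import r
from h import *
import pickle
to(r,(.425,-.2945,.22),101)
f=r.grab_frame("wrist");crop(f,(0,0,560,420),1.4,"w14.png");pickle.dump(f,open("w14.pkl","wb"))
print(proj(f,(.425,-.2945,.08))*1.4)
E
```

```text
t 19.3 tcp [ 0.4265 -0.2844  0.3183] zyaw 100.17 tilt [-0.02  -1.    -0.004] F [-0.6 -0.9 -2. ] M [ 0.09 -0.   -0.01] w 0.043 q [ 0.36  0.15  0.11  1.85 -0.    1.16  0.65]
tool cm [-0.13  9.84 -0.92] len 9.88
spin -0.83
[401.55671502 252.9972617 ]
```

View pics/w14.png

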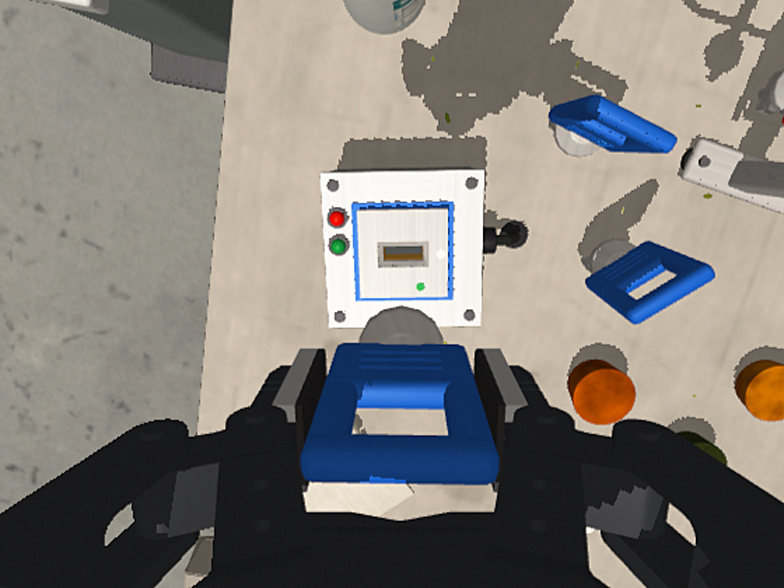

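```bash
python3 - <<'E'
import pickle
from h import *
f=pickle.load(open("w14.pkl","rb"))
crop(f,(225,115,350,240),6,"w14c.png")
E
```

```text
(no output)
```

View pics/w14c.png

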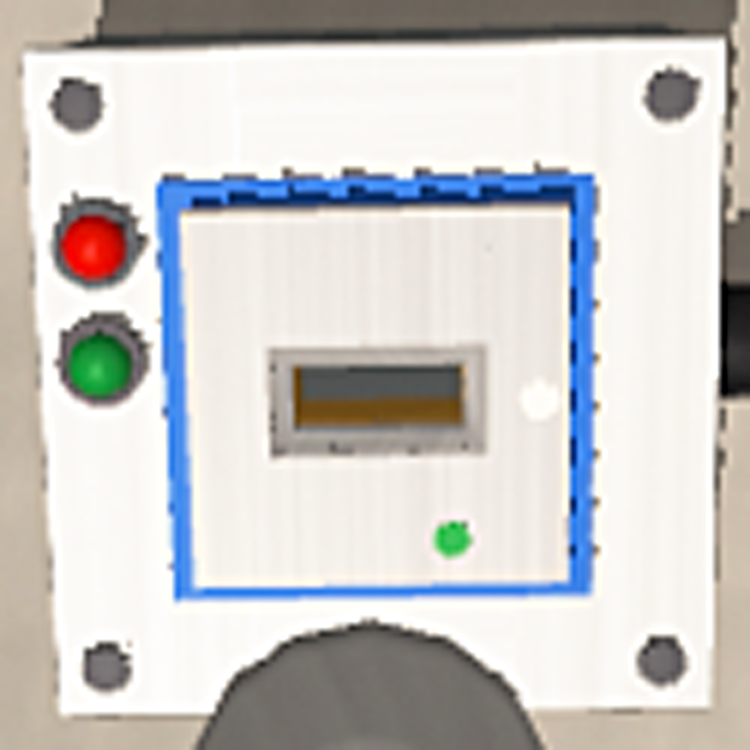

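```bash
python3 - <<'E'
import pickle
from h import *
from bench import r
f=pickle.load(open("w14.pkl","rb"))
o,M=st(r);print(M.round(3))
T=o['tcp_pos'];W=lambda t:T+M@np.array(t)/1000
for dz in(-4,-2,0,2):
  for oy in (44.2,46):
    a=np.radians(np.arange(0,360,10))
    top=min((proj(f,W([15*np.cos(t),oy,dz+15*np.sin(t)]))*1.4 for t in a),key=lambda q:q[1])
    print(dz,oy,"arc top",top.round(1),"hb edge",(proj(f,W([-22,oy-7,dz+4.5]))*1.4).round(1),(proj(f,W([22,oy-7,dz+4.5]))*1.4).round(1),"top lo",(proj(f,W([-22,oy-75,dz-4.5]))*1.4).round(1),(proj(f,W([22,oy-75,dz-4.5]))*1.4).round(1),"top hi",(proj(f,W([0,oy-75,dz+4.5]))*1.4).round(1))
C=lambda x,y,z:back(f,225+x/6,115+y/6,z)
sc=[C(76,104,.072),C(671,95,.072),C(663,660,.072),C(107,666,.072)]
sl=[C(270,349,.08),C(487,346,.08),C(487,452,.08),C(272,458,.08)]
fr=[C(157,180,.08),C(595,175,.08),C(590,593,.08),C(177,600,.08)]
for n,s in(("screw",sc),("slot",sl),("frame",fr)):
  d=s[1]+s[2]-s[0]-s[3];e=s[0]+s[1]-s[2]-s[3]
  print(n,np.mean(s,0).round(4),"xyaw",np.degrees(np.arctan2(d[1],d[0])).round(2),"yaw2",np.degrees(np.arctan2(e[0],-e[1])).round(2),[np.linalg.norm(s[i]-s[i-1]).round(4) for i in range(4)])
E
```

```text
t 19.35 tcp [ 0.4265 -0.2844  0.3182] zyaw 100.19 tilt [-0.02  -1.    -0.004] F [ 0.   0.3 -2.5] M [-0.02 -0.09  0.  ] w 0.0426 q [ 0.36  0.15  0.11  1.85 -0.    1.16  0.65]
[[ 0.984 -0.019 -0.177]
 [ 0.177 -0.008  0.984]
 [-0.02  -1.    -0.004]]
-4 44.2 arc top [398.8 305.9] hb edge [334.2 341.4] [463.4 341.4] top lo [297.5 491.6] [498.7 491.7] top hi [398.  455.3]
-4 46 arc top [398.8 304.4] hb edge [334.8 339.5] [462.8 339.5] top lo [299.  486.4] [497.2 486.5] top hi [398.1 450.6]
-2 44.2 arc top [398.8 300.4] hb edge [334.  335.9] [463.6 335.9] top lo [297.  483.6] [499.2 483.7] top hi [398. 447.]
-2 46 arc top [398.8 298.9] hb edge [334.6 334. ] [463. 334.] top lo [298.5 478.6] [497.7 478.7] top hi [398.1 442.4]
0 44.2 arc top [398.8 294.8] hb edge [333.8 330.3] [463.8 330.3] top lo [296.5 475.6] [499.6 475.7] top hi [398.  438.7]
0 46 arc top [398.8 293.4] hb edge [334.4 328.5] [463.2 328.5] top lo [298.1 470.7] [498.1 470.7] top hi [398.1 434.2]
2 44.2 arc top [398.8 289.2] hb edge [333.6 324.7] [464.  324.7] top lo [296.  467.5] [500.1 467.6] top hi [398.  430.2]
2 46 arc top [398.8 287.9] hb edge [334.2 323. ] [463.3 323. ] top lo [297.6 462.7] [498.6 462.8] top hi [398.  425.8]
screw [ 0.4263 -0.2953  0.072 ] xyaw 11.17 yaw2 -168.55 [np.float64(0.0982), np.float64(0.0985), np.float64(0.098), np.float64(0.0984)]
slot [ 0.4265 -0.2955  0.08  ] xyaw 11.65 yaw2 -169.2 [np.float64(0.0187), np.float64(0.0362), np.float64(0.0181), np.float64(0.0363)]
frame [ 0.4263 -0.2939  0.08  ] xyaw 11.25 yaw2 -168.7 [np.float64(0.0718), np.float64(0.0716), np.float64(0.0711), np.float64(0.071)]
```

```bash
cat >> h.py <<'E'
def tgt(r,h,off=(0.5,-3.5),slot=(.4263,-.2952,.08)):
    # bring key origin to height h above cover
    o,M=st(r);d=M@np.array([off[0],44.2,off[1]])/1000
    p=np.array(slot)+[0,0,h]-d
    e=M.T@(p-o['tcp_pos'])*100
    print("tcp target",p.round(4),"tool cm",e.round(2))
E
python3 - <<'E'
from bench import r
from h import *
tgt(r,.045)
E
```

```text
t 19.35 tcp [ 0.4265 -0.2844  0.3182] zyaw 100.19 tilt [-0.02  -1.    -0.004] F [ 0.   0.3 -2.5] M [-0.02 -0.09  0.  ] w 0.0426 q [ 0.36  0.15  0.11  1.85 -0.    1.16  0.65]
tcp target [ 0.426  -0.2915  0.1692] tool cm [ 0.13 14.91 -0.63]
```

Emit:
send_rows --pt "0.1 2 -0.6 -1 0.3" --pt "0 4 0 0 0.3" --pt "0 4 0 0 0.3" --pt "0 3 0 0 0.3" --pt "0 1.9 0 0 0.3" --pt "0 0 0 0 0.3" --pt "0 0 0 0 0.3"

```text
clock: 20.23
tcp_pos: [0.4263, -0.2914, 0.1701]
orientation: [-1.572, -0.139, 0.169]
contact_force: [0.3, 0.0, -1.3]
grip_width: 0.043
```

```bash
python3 - <<'E'
from bench import r
from h import *
import pickle
tgt(r,.045)
fs=[r.grab_frame(n) for n in("wrist","scene","top")]
crop(fs[0],(0,0,560,420),1.4,"w15.png");crop(fs[1],(270,120,450,270),4,"s15.png");crop(fs[2],(290,200,430,340),4,"t15.png")
pickle.dump(fs,open("w15.pkl","wb"))
E
```

```text
t 20.23 tcp [ 0.4263 -0.2914  0.1701] zyaw 101.24 tilt [-0.019 -1.    -0.005] F [ 0.3  0.  -1.3] M [-0.04 -0.01  0.01] w 0.043 q [ 0.38  0.31  0.11  2.   -0.02  0.84  0.69]
tcp target [ 0.4259 -0.2915  0.1692] tool cm [-0.04  0.09 -0.  ]
```

View pics/w15.png

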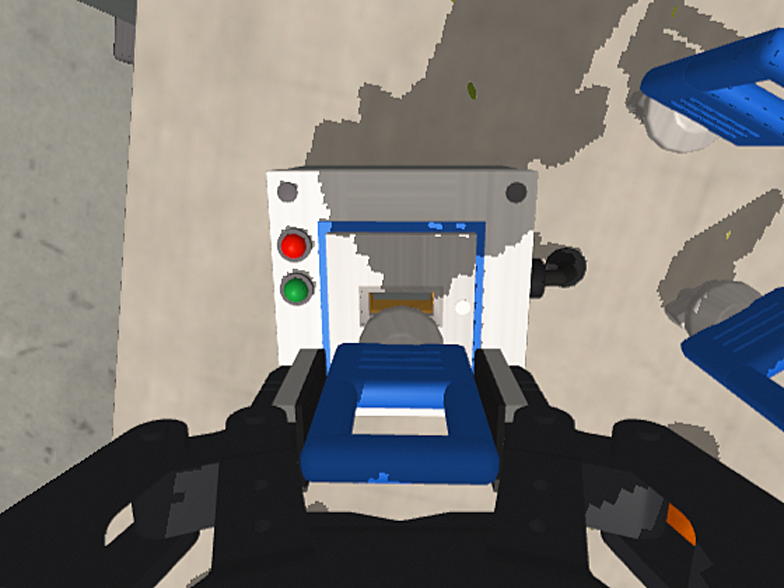

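View pics/s15.png

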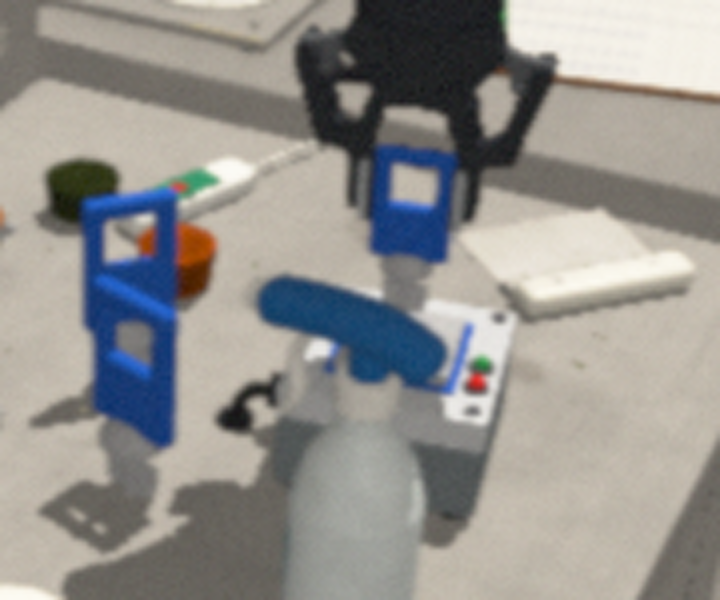

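View pics/t15.png

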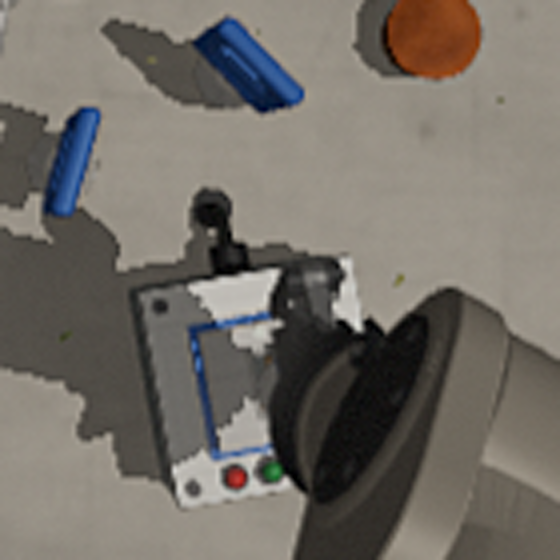

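```bash
python3 - <<'E'
import pickle
from h import *
from bench import r
fs=pickle.load(open("w15.pkl","rb"))
o,M=st(r)
T=o['tcp_pos'];W=lambda t:T+M@np.array(t)/1000
c=lambda t:((proj(fs[1],W(t))-[270,120])*4).round(0)
for dz in(-5,-3,-1,1):
  oy=44.2
  print(dz,"face +z corners TL TR BL BR",*[c([sx*22,oy-z,dz+4.5]) for z in(75,7) for sx in(1,-1)],"shoulder bottom near", max((c([15*np.cos(t),oy,dz+15*np.sin(t)]) for t in np.arange(0,6.3,.1)),key=lambda q:q[1]), "L/R",c([15,oy-3,dz]),c([-15,oy-3,dz]))
w=lambda t:(proj(fs[0],W(t))*1.4).round(1)
print("slot",[(proj(fs[0],np.array([.4263,-.2952,.08])+M@np.array([a,0,b])/1000)*1.4).round(1) for a,b in((-18.5,9.5),(18.5,9.5))])
crop(fs[1],(350,150,395,205),12,"s15b.png")
E
```

```text
t 20.38 tcp [ 0.4264 -0.2914  0.1703] zyaw 101.25 tilt [-0.019 -1.    -0.005] F [ 0.3  0.6 -0.8] M [-0.03 -0.03 -0.02] w 0.0427 q [ 0.38  0.31  0.11  2.   -0.02  0.84  0.69]
-5 face +z corners TL TR BL BR [374. 143.] [456. 153.] [366. 251.] [446. 262.] shoulder bottom near [399. 277.] L/R [380. 255.] [434. 263.]
-3 face +z corners TL TR BL BR [373. 144.] [456. 155.] [365. 253.] [445. 264.] shoulder bottom near [401. 279.] L/R [379. 257.] [433. 264.]
-1 face +z corners TL TR BL BR [372. 146.] [455. 156.] [365. 255.] [444. 266.] shoulder bottom near [401. 281.] L/R [378. 258.] [432. 266.]
1 face +z corners TL TR BL BR [371. 148.] [454. 158.] [364. 256.] [444. 268.] shoulder bottom near [400. 283.] L/R [378. 260.] [432. 268.]
slot [array([358.8, 285.8]), array([443.7, 285.8])]
```

View pics/s15b.png

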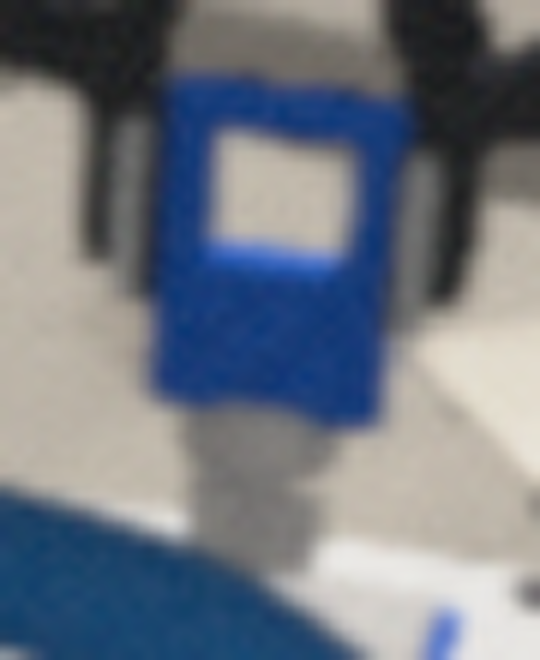

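Emit:
send_rows --pt "0 0.8 0.1 0 0.3" --pt "0 0.8 0 0 0.3" --pt "0 0.4 0 0 0.3" --pt "0 0.4 0 0 0.3" --pt "0 0 0 0 0.3"

```text
clock: 21.0
tcp_pos: [0.4249, -0.2903, 0.1449]
orientation: [-1.571, -0.138, 0.17]
contact_force: [0.1, 0.0, -1.7]
grip_width: 0.0435
```

```bash
python3 - <<'E'
from bench import r
from h import *
tgt(r,0,(0.5,-4.5))
f=r.grab_frame("wrist");crop(f,(170,140,410,380),3,"w16.png")
E
```

```text
t 21.0 tcp [ 0.4249 -0.2903  0.1449] zyaw 101.25 tilt [-0.021 -1.    -0.004] F [ 0.1  0.  -1.7] M [-0.01 -0.02  0.02] w 0.0435 q [ 0.38  0.35  0.1   2.03 -0.03  0.78  0.7 ]
tcp target [ 0.4258 -0.2905  0.1242] tool cm [ 0.12  2.07 -0.03]
```

View pics/w16.png

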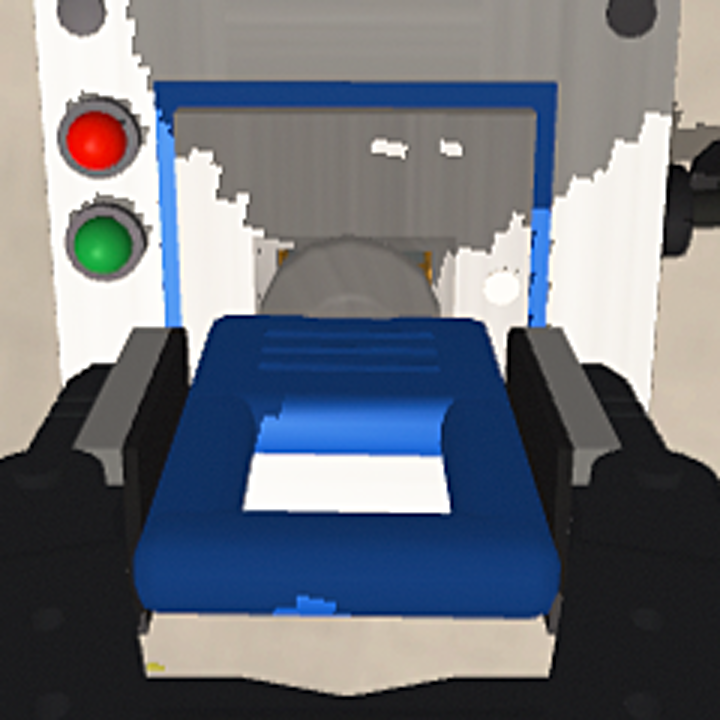

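Emit:
send_rows --pt "0.1 0.5 0 0 0.3" --pt "0 0.5 0 0 0.3" --pt "0 0 0 0 0.3"

```text
clock: 21.42
tcp_pos: [0.4257, -0.2903, 0.1348]
orientation: [-1.571, -0.138, 0.17]
contact_force: [-0.9, -0.3, -2.7]
grip_width: 0.0426
```

```bash
python3 - <<'E'
from bench import r
from h import *
tgt(r,0,(0.5,-4.5))
E
```

```text
t 21.43 tcp [ 0.4257 -0.2903  0.1348] zyaw 101.25 tilt [-0.021 -1.    -0.004] F [-0.9 -0.3 -2.7] M [-0.21 -0.05  0.04] w 0.0426 q [ 0.38  0.36  0.1   2.03 -0.03  0.76  0.7 ]
tcp target [ 0.4258 -0.2905  0.1242] tool cm [ 0.03  1.06 -0.02]
```

Emit:
send_rows --pt "0 0.4 0 0 0.3" --pt "0 0.4 0 0 0.3" --pt "0 0.2 0 0 0.3" --pt "0 0 0 0 0.3"

```text
clock: 21.92
tcp_pos: [0.4256, -0.2903, 0.125]
orientation: [-1.571, -0.138, 0.17]
contact_force: [0.9, -1.2, -1.7]
grip_width: 0.0433
```

```bash
python3 - <<'E'
from bench import r
from h import *
tgt(r,0,(0.5,-4.5))
f=r.grab_frame("wrist");crop(f,(170,140,410,380),3,"w17.png")
E
```

```text
t 21.93 tcp [ 0.4256 -0.2903  0.125 ] zyaw 101.24 tilt [-0.02  -1.    -0.004] F [ 0.9 -1.2 -1.7] M [-0.28 -0.08  0.01] w 0.0433 q [ 0.39  0.38  0.1   2.04 -0.03  0.74  0.7 ]
tcp target [ 0.4258 -0.2905  0.1242] tool cm [ 0.02  0.08 -0.02]
```

View pics/w17.png

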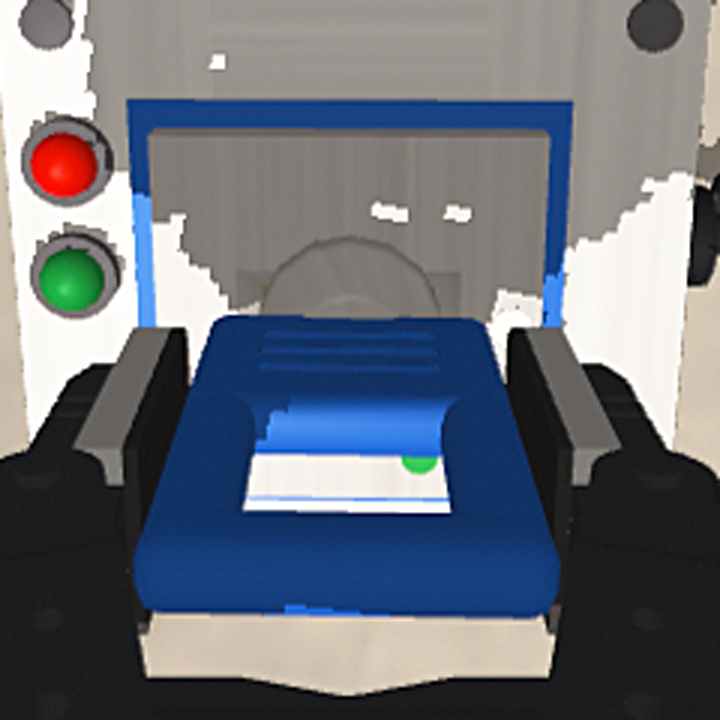

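Shoulder nearly on the cover, no contact force yet. Pressing gently on.

Emit:
send_rows --pt "0 0.1 0 0 0.3" --pt "0 0.1 0 0 0.3" --pt "0 0 0 0 0.3"

```text
clock: 22.35
tcp_pos: [0.426, -0.2905, 0.1244]
orientation: [-1.572, -0.139, 0.169]
contact_force: [-2.5, -0.3, 8.1]
grip_width: 0.0431
```

Emit:
send_rows --pt "0 0.1 0 0 0.3" --pt "0 0 0 0 0.3"

```text
clock: 22.6
tcp_pos: [0.4264, -0.2908, 0.1243]
orientation: [-1.572, -0.14, 0.168]
contact_force: [-4.2, 1.3, 16.8]
grip_width: 0.0429
```

Emit:
send_rows --pt "0.05 0 0 6 0.3" --pt "0.05 0 0 6 0.3" --pt "0.05 0 0 6 0.3" --pt "0.05 0 0 6 0.3" --pt "0.05 0 0 6 0.3" --pt "0 0 0 0 0.3"

```text
clock: 23.35
tcp_pos: [0.4285, -0.2916, 0.1243]
orientation: [-1.567, 0.271, -0.246]
contact_force: [-5.1, -1.3, 17.7]
grip_width: 0.0431
```

```bash
python3 - <<'E'
from bench import r
from h import *
st(r)
f=r.grab_frame("wrist");crop(f,(100,80,460,380),2.2,"w18.png")
E
```

```text
t 23.35 tcp [ 0.4285 -0.2916  0.1243] zyaw 71.14 tilt [-0.014 -1.    -0.014] F [-5.1 -1.3 17.7] M [-0.06  1.25 -0.03] w 0.0431 q [ 0.28  0.39  0.23  2.04 -0.1   0.73  0.24]
```

View pics/w18.png

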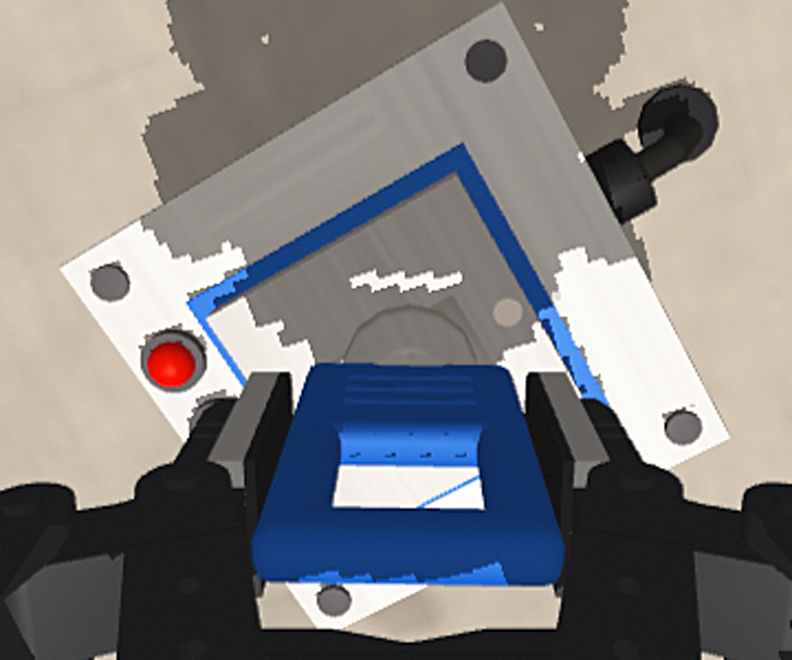

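Emit:
send_rows --pt "0.05 0 0 6 0.3" --pt "0.05 0 0 6 0.3" --pt "0.05 0 0 6 0.3" --pt "0.05 0 0 6 0.3" --pt "0.05 0 0 6 0.3" --pt "0 0 0 0 0.3"

```text
clock: 24.15
tcp_pos: [0.4296, -0.2927, 0.1242]
orientation: [-1.482, 0.679, -0.656]
contact_force: [-7.4, 0.1, 22.1]
grip_width: 0.0429
```

```bash
python3 - <<'E'
from bench import r
from h import *
st(r)
E
```

```text
t 24.15 tcp [ 0.4296 -0.2927  0.1242] zyaw 41.11 tilt [-0.007 -1.    -0.02 ] F [-7.4  0.1 22.1] M [ 0.25  2.04 -0.08] w 0.0429 q [ 0.18  0.4   0.35  2.04 -0.18  0.74 -0.21]
```

Emit:
send_rows --pt "0.03 -0.05 0 5 0.3" --pt "0.03 0 0 5 0.3" --pt "0 0 0 0 0.3"

```text
clock: 24.52
tcp_pos: [0.4297, -0.293, 0.1243]
orientation: [-1.435, 0.813, -0.792]
contact_force: [-6.7, 0.2, 18.7]
grip_width: 0.0433
```

```bash
python3 - <<'E'
from bench import r
from h import *
st(r)
E
```

```text
t 24.52 tcp [ 0.4297 -0.293   0.1243] zyaw 31.13 tilt [-0.003 -1.    -0.021] F [-6.7  0.2 18.7] M [0.07 1.92 0.  ] w 0.0433 q [ 0.15  0.41  0.4   2.04 -0.21  0.74 -0.36]
```

Emit:
send_rows --pt "0.02 0 0 3 0.3" --pt "0 0 0 0 0.3"

```text
clock: 24.78
tcp_pos: [0.4297, -0.2932, 0.1243]
orientation: [-1.42, 0.852, -0.831]
contact_force: [-7.3, 0.5, 19.4]
grip_width: 0.043
```

```bash
python3 - <<'E'
from bench import r
from h import *
st(r)
f=r.grab_frame("wrist");crop(f,(100,80,460,380),2.2,"w19.png")
E
```

```text
t 24.77 tcp [ 0.4297 -0.2932  0.1243] zyaw 28.2 tilt [-0.002 -1.    -0.021] F [-7.3  0.5 19.4] M [0.05 2.07 0.23] w 0.043 q [ 0.14  0.41  0.41  2.04 -0.21  0.74 -0.4 ]
```

View pics/w19.png

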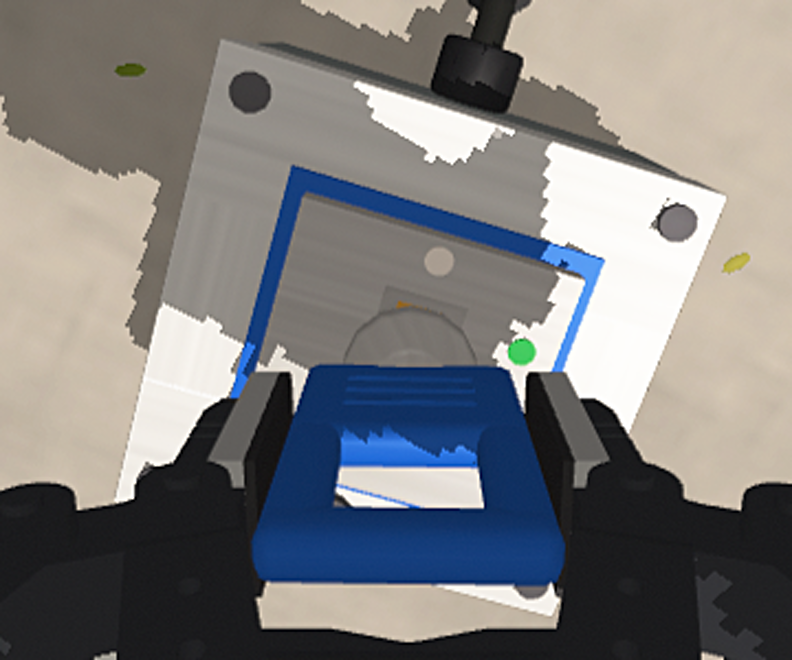

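Emit:
send_rows --pt "0.02 0 0 2 0.3" --pt "0 0 0 0 0.3"

```text
clock: 25.08
tcp_pos: [0.4298, -0.2932, 0.1243]
orientation: [-1.41, 0.878, -0.857]
contact_force: [-7.7, 0.4, 19.5]
grip_width: 0.0429
```

```bash
python3 - <<'E'
from bench import r
from h import *
st(r)
E
```

```text
t 25.07 tcp [ 0.4298 -0.2932  0.1243] zyaw 26.28 tilt [-0.002 -1.    -0.022] F [-7.7  0.4 19.5] M [0.15 2.08 0.58] w 0.0429 q [ 0.13  0.41  0.42  2.04 -0.22  0.74 -0.43]
```

Emit:
send_rows --pt "0.02 0 0 3 0.3" --pt "0 0 0 0 0.3"

```text
clock: 25.32
tcp_pos: [0.4303, -0.2933, 0.1242]
orientation: [-1.393, 0.916, -0.896]
contact_force: [-6.8, -0.2, 17.4]
grip_width: 0.0432
```

```bash
python3 - <<'E'
from bench import r
from h import *
st(r)
f=r.grab_frame("wrist");crop(f,(100,80,460,380),2.2,"w20.png")
E
```

```text
t 25.32 tcp [ 0.4303 -0.2933  0.1242] zyaw 23.38 tilt [-0.    -1.    -0.022] F [-6.8 -0.2 17.4] M [0.01 1.8  1.08] w 0.0432 q [ 0.12  0.41  0.43  2.04 -0.23  0.74 -0.47]
```

View pics/w20.png

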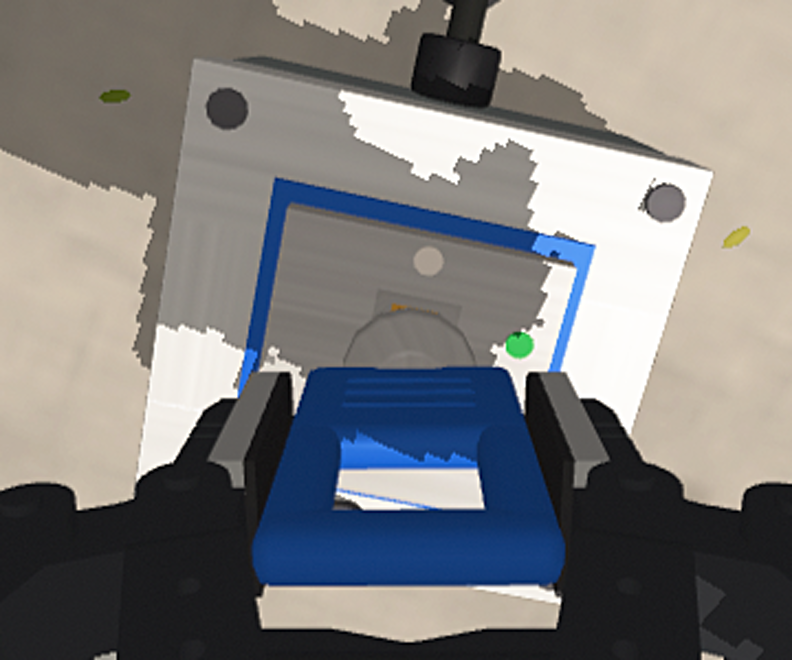

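Emit:
send_rows --pt "0.02 0 0 4 0.3" --pt "0 0 0 0 0.3" --pt "0 0 0 0 0.3" --force 90

```text
clock: 25.75
tcp_pos: [0.4309, -0.2933, 0.1242]
orientation: [-1.37, 0.966, -0.948]
contact_force: [-5.1, 0.1, 16.5]
grip_width: 0.0427
```

```bash
python3 - <<'E'
from bench import r
from h import *
st(r)
f=r.grab_frame("wrist");crop(f,(100,80,460,380),2.2,"w21.png")
E
```

```text
t 25.75 tcp [ 0.4309 -0.2933  0.1242] zyaw 19.54 tilt [ 0.002 -1.    -0.021] F [-5.1  0.1 16.5] M [0.06 1.46 1.68] w 0.0427 q [ 0.11  0.42  0.45  2.04 -0.24  0.74 -0.53]
```

View pics/w21.png

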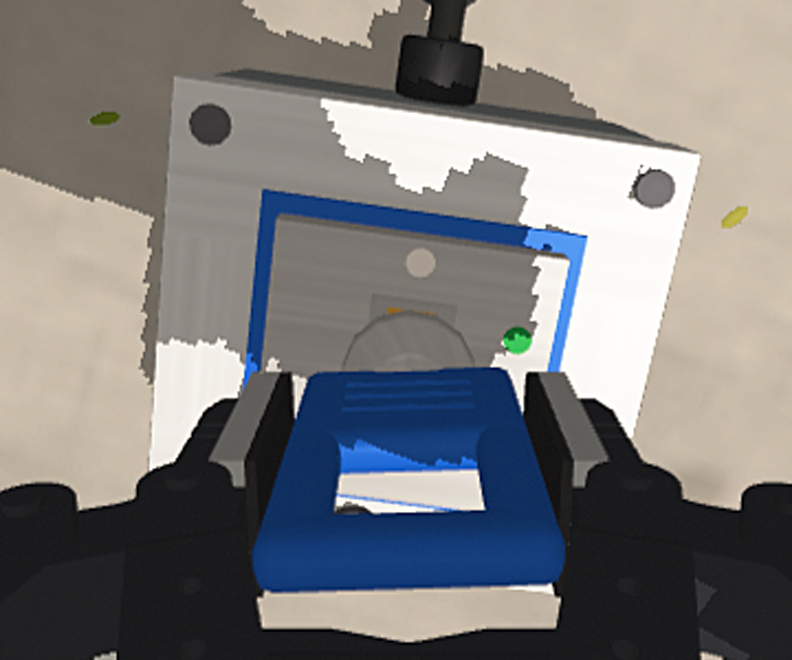

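Emit:
send_rows --pt "0 -0.1 0 -4 0.3" --pt "0 -0.1 0 0 0.3" --pt "0 0 0 0 0.3"

```text
clock: 26.18
tcp_pos: [0.4307, -0.293, 0.1244]
orientation: [-1.393, 0.918, -0.898]
contact_force: [-1.2, -4.2, -2.3]
grip_width: 0.0426
```

```bash
python3 - <<'E'
from bench import r
from h import *
st(r)
E
```

```text
t 26.18 tcp [ 0.4307 -0.293   0.1244] zyaw 23.24 tilt [-0.    -1.    -0.022] F [-1.2 -4.2 -2.3] M [-0.92  0.25  0.93] w 0.0426 q [ 0.12  0.41  0.43  2.04 -0.23  0.74 -0.47]
```

Emit:
send_rows --pt "0 0 0 0 0.5" --pt "0 0 0 0 0.6" --pt "0 0 0 0 0.75" --pt "0 0 0 0 1" --pt "0 0 0 0 1"

```text
clock: 26.8
tcp_pos: [0.4312, -0.2926, 0.1247]
orientation: [-1.391, 0.917, -0.898]
contact_force: [0.2, 0.2, -0.1]
grip_width: 0.0858
```

```bash
python3 - <<'E'
from bench import r
from h import *
st(r)
f=r.grab_frame("wrist");crop(f,(100,80,460,380),2.2,"w22.png")
E
```

```text
t 26.8 tcp [ 0.4312 -0.2926  0.1247] zyaw 23.24 tilt [-0.   -1.   -0.02] F [ 0.2  0.2 -0.1] M [-0.02 -0.01 -0.01] w 0.0858 q [ 0.12  0.41  0.43  2.04 -0.23  0.74 -0.47]
```

View pics/w22.png

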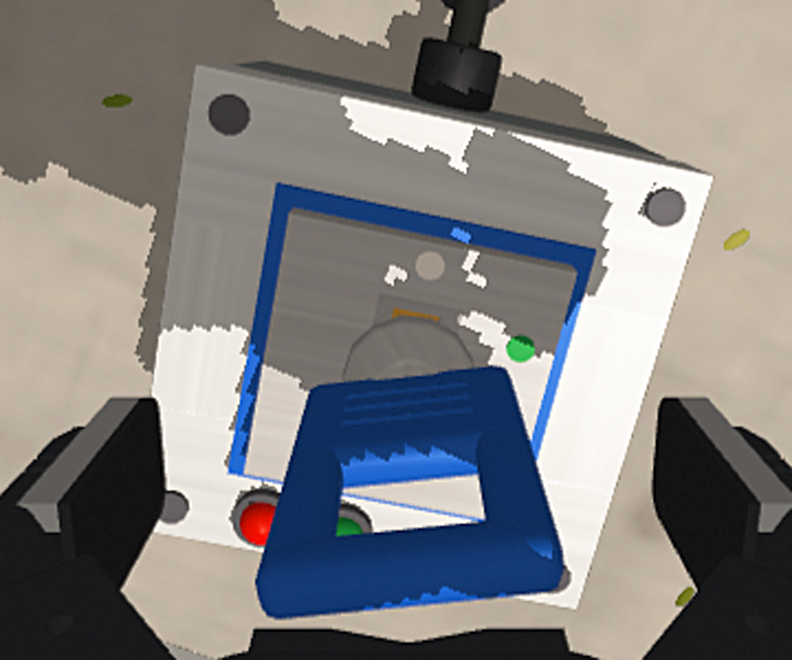

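Emit:
send_rows --pt "0 -2 0 0 1" --pt "0 -3 0 0 1" --pt "0 -4 0 0 1" --pt "0 -4 0 0 1" --pt "0 -3 0 0 1" --pt "0 0 -5 0 1" --pt "0 0 -3 0 1" --pt "0 0 0 0 1" --pt "0 0 0 0 1"

```text
clock: 27.98
tcp_pos: [0.3612, -0.3227, 0.2863]
orientation: [-1.391, 0.916, -0.898]
contact_force: [0.4, 0.1, -0.2]
grip_width: 0.0858
```

```bash
python3 - <<'E'
from bench import r
from h import *
import pickle
st(r)
fs=[r.grab_frame(n) for n in("wrist","scene","top")]
pickle.dump(fs,open("w23.pkl","wb"))
crop(fs[0],(0,0,560,420),1.4,"w23.png");crop(fs[1],(70,120,450,330),2.1,"s23.png");crop(fs[2],(90,110,430,340),2.3,"t23.png")
E
```

```text
t 27.98 tcp [ 0.3612 -0.3227  0.2863] zyaw 23.27 tilt [-0.   -1.   -0.02] F [ 0.4  0.1 -0.2] M [-0.02  0.02 -0.03] w 0.0858 q [ 0.1   0.12  0.55  1.97 -0.05  1.08 -0.5 ]
```

View pics/w23.png

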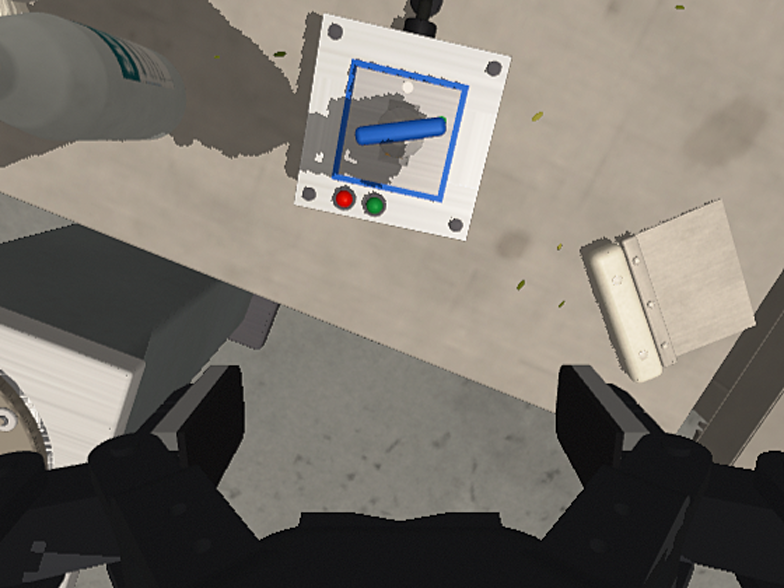

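View pics/s23.png

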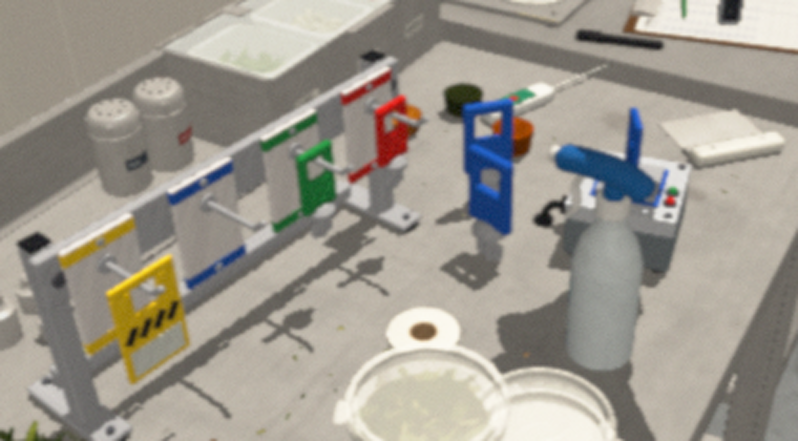

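View pics/t23.png

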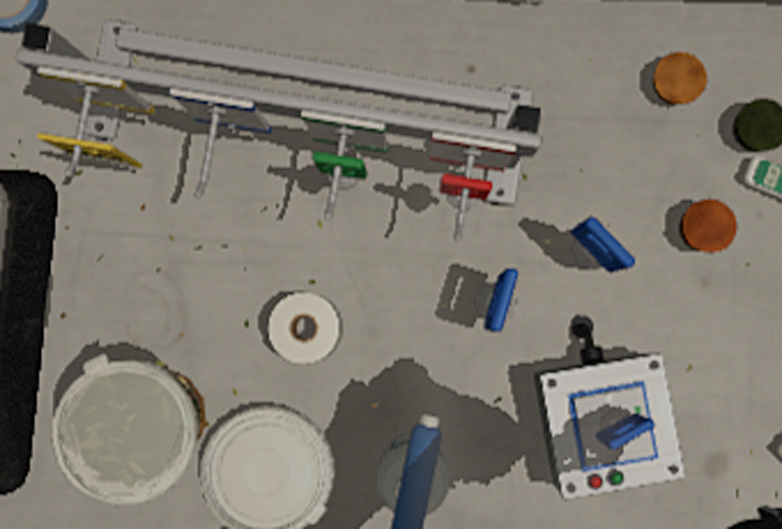

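```bash
python3 - <<'E'
import pickle
from h import *
fs=pickle.load(open("w23.pkl","rb"));f=fs[0]
p=back(f,358/1.4,136/1.4,.155);q=back(f,445/1.4,125/1.4,.155);d=q-p
a=np.degrees(np.arctan2(d[1],d[0]));print(p,q,np.linalg.norm(d),a,"cw turn",(11.2-a)%180)
E
```

```text
[ 0.41634842 -0.27846951  0.155     ] [ 0.4373624  -0.31459308  0.155     ] 0.04179113773460883 -59.8123639232727 cw turn 71.0123639232727
```

```bash
python3 -c "
from bench import r
print(r.hand_in())"
```

```text
the job is handed in; nothing more can be done
None
```

The job is done and handed in at about 28 s of the 61 s allowed. The hand-in itself gives no verdict.

- **Tag:** I lifted it off the blue hook and hung it on the yellow hook. The last scene and top pictures show it hanging there.
- **Key:** I lifted the hanging blue key off its hook and left the two larger standing ones alone. I pushed it down until it pressed back at 17 N with its shoulder at cover height, which means fully home.
- **Turn:** I turned it clockwise until the moment about the vertical rose steadily to 1.7 N m and the handle began to twist in the pads. I then eased back 4° and let go. The last wrist picture shows the key turned 71°, which matches the 63° stop plus the 8° of play.
- **Everything else:** The red and green keys still hang, the other things on the table look unmoved, and the gripper is clear with about zero contact force.

**What went wrong or disagreed:**
- I first turned the held key the wrong way, and the last joint ended at the edge of its range (-2.95 of -2.96). I went round the other way instead. This left the tool tilted by about 1°, but the key still went in without forcing.
- My measurements of where the key sat in the grip disagreed by 2–3 mm. I used the camera reading of its lower end.

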